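# Charge the vibratory cleaner and lock its setting

## Task

Get the vibratory cleaner ready to clean the steel test bars: put every bar lying on the table into the bowl first, then pour all the ceramic balls from the handled cup over them and stand the empty cup upright in the middle of the cork coaster. Only when the bowl is loaded, turn the control box's knob so that its pointer is on the set mark, and then slide the lock fully home over the knob without disturbing the setting. Leave the bottle, beaker and dish where they stand.

Things in the scene. Friction and masses are not known exactly. Their poses are not given: they have to be found in the camera images.
- cleaner: fixed vibratory cleaner: white base 190 x 190 x 45 mm carrying an open round grey bowl, 168 mm across the rim (inside 160 mm), 80 mm deep, walls 4 mm, rim 125 mm above the table. Origin: centre of the underside, on the bowl's axis; z up
- bowl_in (a point): centre of the bowl's inner floor, 50 mm above the table
- control: fixed white control box, 130 (x) x 225 (y) x 55 mm high, with the knob and the sliding lock on its top; it stands anywhere within reach and may be turned a little. Origin: centre of its underside; x is its short side, y its long side, z up. Knob axis at x 0, y +52 mm
- knob (a joint): angle of the black amplitude knob (rad, 0 to 4.2), growing clockwise seen from above; at 0 its pointer points along the box's -x. Light friction (0.04 N m); stays where left. The knob is a disc 42 mm across and 10 mm high with an upright grip bar on it, 42 mm long, 13 mm thick, reaching from 10 to 35 mm above the box top; the bar lies along the pointer
- knob_tip (a point): tip of the knob's white pointer (a stripe on one end of the bar), 30 mm from the knob's axis, 10 mm above the box top
- mark (a joint): angle of the set mark, counted like the knob's; the pointer is on the mark when both are equal. It differs from start to start. The mark is a small brass tab 13 x 8 mm, 7 mm high, at 33 to 46 mm from the knob's axis; it cannot be touched
- mark_tip (a point): where the tip of the knob's pointer must be: 30 mm from the knob's axis in the direction of the mark, 10 mm above the box top
- lock (a joint): travel of the sliding lock (m): 0 = fully open, 0.110 = fully home over the knob; slides along the box's +y, friction 2 N, stays where left
- lock_grip (a point): on the lock's black fin, 60 mm above the box top and 10 mm below the fin's top. The lock is a steel hood 100 (x) x 80 (y) x 43 mm high, open at both y ends, with a fin on its roof 50 mm long (box x), 14 mm thick (box y), rising from 43 to 70 mm above the box top
- cup: loose steel cup, 75 mm high, 74 mm across the foot, 84 mm across the rim, wall 3 mm, 180 g, with a straight round black handle 16 mm thick sticking out level along the cup's -x, 50 mm above the foot, from 38 to 116 mm from the cup's axis. Origin: centre of the underside; z along the cup's axis. It holds the balls at the start
- coaster: fixed round cork coaster, 110 mm across, 6 mm thick. Origin: centre of its underside
- bar1: loose flat steel test bar, 70 (x) x 20 (y) x 10 (z) mm, 100 g, lying on the table. Origin: centre of its underside. May be absent
- bar2: loose flat steel test bar, 70 (x) x 20 (y) x 10 (z) mm, 100 g, lying on the table. Origin: centre of its underside. May be absent
- bar3: loose flat steel test bar, 70 (x) x 20 (y) x 10 (z) mm, 100 g, lying on the table. Origin: centre of its underside. May be absent
- bar4: loose flat steel test bar, 70 (x) x 20 (y) x 10 (z) mm, 100 g, lying on the table. Origin: centre of its underside. May be absent
- ball1: white ceramic ball, 21 mm across, 14 g, in the cup at the start. Origin: its centre. May be absent
- ball2: white ceramic ball, 21 mm across, 14 g, in the cup at the start. Origin: its centre. May be absent
- ball3: white ceramic ball, 21 mm across, 14 g, in the cup at the start. Origin: its centre. May be absent
- ball4: white ceramic ball, 21 mm across, 14 g, in the cup at the start. Origin: its centre. May be absent
- ball5: white ceramic ball, 21 mm across, 14 g, in the cup at the start. Origin: its centre. May be absent
- ball6: white ceramic ball, 21 mm across, 14 g, in the cup at the start. Origin: its centre. May be absent
- reagent: bystander, leave alone: loose amber reagent bottle, 68 mm across, 150 mm high. Origin: centre of the underside
- beaker: bystander, leave alone: loose empty glass beaker, 72 mm across, 90 mm high. Origin: centre of the underside
- dish: bystander, leave alone: loose shallow white dish, 90 mm across, 18 mm high. Origin: centre of the underside
There are look-alikes about, which are no part of the job. What is shaped like the bar1 but blue is not meant.

How it is judged (in metres and radians):
On the way, in this order (a step that is already met when the one before it is completed fails the run):
1. every test bar is in the bowl (horizontal distance between each of bar1, bar2, bar3, bar4 and bowl_in below 0.078 m and z of bar1 in the frame of cleaner between 0.045 and 0.125 m and z of bar2 in the frame of cleaner between 0.045 and 0.125 m and z of bar3 in the frame of cleaner between 0.045 and 0.125 m and z of bar4 in the frame of cleaner between 0.045 and 0.125 m), for 0.2 s.
2. every ball is in the bowl too (all of step 1 and horizontal distance between each of ball1, ball2, ball3, ball4, ball5, ball6 and bowl_in below 0.078 m and z of ball1 in the frame of cleaner between 0.045 and 0.125 m and z of ball2 in the frame of cleaner between 0.045 and 0.125 m and z of ball3 in the frame of cleaner between 0.045 and 0.125 m and z of ball4 in the frame of cleaner between 0.045 and 0.125 m and z of ball5 in the frame of cleaner between 0.045 and 0.125 m and z of ball6 in the frame of cleaner between 0.045 and 0.125 m), for 0.2 s.
3. the knob's pointer is on the mark, the lock still clear of the knob (distance between knob_tip and mark_tip below 0.005 m and value of joint lock below 0.04 m), for 0.2 s.
4. the lock is fully home over the knob (distance between knob_tip and mark_tip below 0.005 m and value of joint lock above 0.102 m), for 0.2 s.
At the end, for the whole second after the job is handed in: Every bar and ball lies in the bowl, below its rim; the cup stands upright (0.1 rad) on the coaster, axis within 30 mm of its centre; the pointer tip is within 5 mm of the mark (about 9 degrees) and the lock within 8 mm of fully home (all of step 2 and all of step 4 and horizontal distance between cup and coaster below 0.03 m and angle between cup's own z axis and vertical below 0.1 rad and z of cup in the frame of coaster below 0.012 m and linear speed of cup below 0.03 m/s and linear speed of each of bar1, bar2, bar3, bar4 below 0.05 m/s); the robot touches nothing.
It fails at once if the reagent is moved more than 30 mm or tipped (distance of reagent from where it was at the start of the episode above 0.03 m or angle between reagent's own z axis and vertical above 0.4 rad).
It fails at once if the beaker is moved more than 30 mm or tipped (distance of beaker from where it was at the start of the episode above 0.03 m or angle between beaker's own z axis and vertical above 0.4 rad).
It fails at once if the dish is moved more than 30 mm or tipped (distance of dish from where it was at the start of the episode above 0.03 m or angle between dish's own z axis and vertical above 0.4 rad).
Of bar1, bar2, bar3, bar4 only 3 to 4 are there at a start; the rules pass over those that are not, and their reading is None.
Of ball1, ball2, ball3, ball4, ball5, ball6 only 3 to 6 are there at a start; the rules pass over those that are not, and their reading is None.
At some moment in a run one of bar1, bar2, bar3, bar4 may be knocked a few centimetres aside while the robot is not near it.
It also fails if it takes over 208 s, if anything falls off the work surface, if the arm or the gripper's body presses on something with over 40 N, if the wrist force passes 120 N, or if a joint passes its speed limit or range.

## Robot

A 6-joint arm with a two-finger parallel gripper is mounted at the origin on the work surface. World frame = base frame: x ahead of the robot, y to its left, z up, the work surface at z = 0. Lengths are in mm, angles in rad, forces in N, time in s.
With the tool pointing down it reaches from about 350 to 725 mm from the base axis. Payload 6 kg.
Tool frame: the origin (TCP) lies between the finger pads; the fingertips stand 17 mm ahead of it and the grasp point (between the pads) lies 2 mm behind it; z points along the fingers, y is the line along which they close (so a half turn about z gives the same grasp; the last joint's range is limited). The gripper opens to 85 mm and grips with 20 to 120 N. Pads are 22 mm wide; open, the fingers measure 114 mm over their backs; the gripper's body (76 mm by 85 mm) begins 54 mm behind the grasp point. The pads swing forward as they close: fully open they stand 13 mm farther back than shut.
Start: joints at [-0.784, 0.04, 0.085, 0, -1.615, -0.334], TCP at [262.497, -539.51, 248.261] pointing down, gripper open.
Joint ranges: [-2.56, 2.56], [-1.29, 2.01], [-1.08, 1.49], [-3.29, 1.98], [-2.81, -0.18], [-2.99, 2.99]. Speed limits (rad/s): [2.57, 2.57, 3.01, 3.14, 3.14, 3.14].

## Interface

Orientations are given as [roll, pitch, yaw] about the fixed x, y, z axes, in that order (R = Rz(yaw) Ry(pitch) Rx(roll)).
In Python, from plant import robot gives the robot as it stands.
- The arm moves only by the tool step_arm, never from a script. Its argument "steps" is a list of rows, each a list of 3 entries, a list of its own where there are three numbers: the shift along the tool's x, y, z each as a share of 0.25 m, from -1 to 1, then the turn about the tool's z as a share of 120 degrees, from -1 to 1, then the finger opening in mm, from 0 to 85.4. A call has 1 to 20 rows; each row shifts and turns the commanded pose from where the row before left it, along the tool's axes as they then stand; what a row does not reach is not made up. A row lasts 1/10 s, in which the tool goes at most 50 mm and 8.59 degrees, less where a joint would pass 70% of its speed; a pose out of reach is approached as far as the arm can. A call with a number of a shift or a turn outside -1 to 1 is refused whole. A call with a gripper value outside its range is refused whole. The fingers move at their own pace and stop on an object; the grip force is fixed at half the most. Time passes only in rows, so rows that do not move let the fingers close. It gives the time, the measured TCP pose, the force, the opening and the grip force at its end, in the units of the state.
- robot.get_obs(): the state, without advancing time (a new reading comes with each control period).
- robot.camera(name): name is "scene" or "side" or "wrist"; returns the picture (480x640x3 uint8, red, green, blue); there is no depth.
- robot.calibration(name): a dict with "fx", "fy", "cx", "cy" (pixels), "R" (3x3) and "t" (3): a world point X has camera coordinates R X + t; the wrist camera has in their place "hand_eye" (4x4, takes a point from camera to tool coordinates, whose origin is the TCP and whose axes are the flange's). Camera axes: x right, y down, z forward; pixel columns grow to the right and rows downward; lengths in mm; the calibration is good to about 2 mm. A picture is of the moment at which its call begins: read the wrist's pose just before it. calibration takes no time and is no camera call.
- robot.finish_job(): hands the job in; it is judged then, once.
The state is a dict: "time": time; "qpos": joint angles; "qd": joint speeds; "tau": joint torques, N m; "ee_pos": TCP position; "tcp_rot": TCP orientation; "ft_force": force on the tool from outside, world axes, zero at the start; "torque": the same for the moment, N m; "opening": finger opening in mm; "finger_force": force on a finger pad.
Only numpy, scipy, OpenCV 4.12 (cv2) and the standard library are available. Lean on these libraries where they do the work, as an engineer would, in place of code of your own. Each camera call takes 0.05 s, during which the arm holds its last target. There are 200 camera calls.

## Working session

There is one attempt and no reset: what is moved stays moved. The work goes in short steps, Python scripts to look and compute and a tool call to move; the robot and the scene stay as the last step left them, time stands still between calls to the robot, and variables do not carry over. Pictures are saved under pics/ and viewed, at most 14 in all, crops included, and the job is handed in when it is done.

Besides the shell and the picture viewer there is one more tool, called after ">>>" in YAML: its name, and indented under it one key for each argument. step_arm: Moves the arm, as the interface text tells. Its arguments: {"type":"object","properties":{"steps":{"type":"array"}},"required":["steps"]}

```bash
ls; mkdir -p pics; python3 - <<'E'
from plant import robot
import cv2,numpy as np
o=robot.get_obs()
print({k:np.round(v,3).tolist() for k,v in o.items()})
for n in("scene","side"):
    cv2.imwrite(f"pics/{n}0.png",robot.camera(n)[:,:,::-1])
for n in("scene","side","wrist"):
    print(n,{k:np.round(v,3).tolist() for k,v in robot.calibration(n).items()})
E
```

```text
pics
{'time': 0.0, 'qpos': [-0.784, 0.041, 0.084, -0.0, -1.616, -0.334], 'qd': [-0.0, -0.001, -0.002, 0.001, -0.001, -0.0], 'tau': [0.0, -36.82, 34.742, 6.932, -0.005, 0.0], 'ee_pos': [262.43, -539.231, 247.273], 'tcp_rot': [3.14, -0.0, -2.689], 'ft_force': [0.039, 0.006, 0.441], 'torque': [0.011, 0.056, -0.004], 'finger_force': 0.0, 'opening': 85.592}
scene {'fx': 446.961, 'fy': 446.961, 'cx': 318.831, 'cy': 233.769, 'R': [[0.093, 0.996, 0.01], [0.683, -0.056, -0.728], [-0.725, 0.075, -0.685]], 't': [-55.942, -321.038, 1524.905]}
side {'fx': 439.776, 'fy': 439.776, 'cx': 323.556, 'cy': 243.058, 'R': [[-0.957, -0.288, 0.015], [-0.169, 0.517, -0.839], [0.234, -0.806, -0.544]], 't': [538.954, 154.75, 800.462]}
wrist {'fx': 399.655, 'fy': 399.655, 'cx': 315.527, 'cy': 237.881, 'hand_eye': [[-0.001, -0.956, -0.295, 76.422], [1.0, -0.0, -0.001, 0.877], [0.001, -0.295, 0.956, -125.599], [0.0, 0.0, 0.0, 1.0]]}
```

View pics/scene0.png

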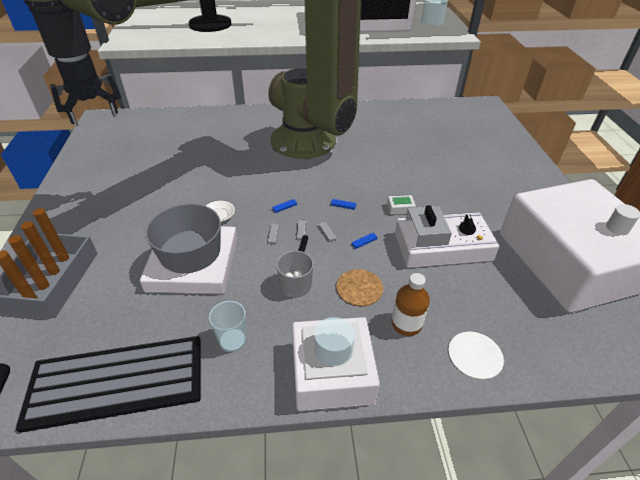

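View pics/side0.png

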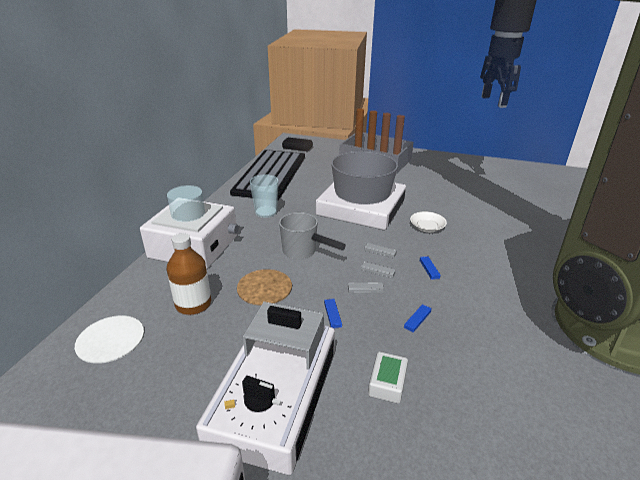

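The scene view shows three grey bars at (273,234), (301,229) and (327,232). The cup is at (295,272) with its handle towards (304,242), the bowl at (185,238), and the coaster at (360,287). The control box is at (445,238), with the knob at (468,227) and the brass tab at (480,238). I'll convert these to rough positions.

```bash
cat > h.py <<'E'
from plant import robot
import cv2,numpy as np
from scipy.spatial.transform import Rotation as Ro
def campose(n,obs=None):
    c=robot.calibration(n)
    if n!="wrist":
        R=np.array(c["R"]);t=np.array(c["t"]);return c,R.T,-R.T@t
    o=obs or robot.get_obs(); H=np.array(c["hand_eye"])
    T=Ro.from_euler("xyz",o["tcp_rot"]).as_matrix()
    return c,T@H[:3,:3],T@H[:3,3]+np.array(o["ee_pos"])
def ray(n,uv,z,pose=None):
    c,R,p=pose or campose(n)
    uv=np.atleast_2d(uv).astype(float)
    d=np.c_[(uv[:,0]-c["cx"])/c["fx"],(uv[:,1]-c["cy"])/c["fy"],np.ones(len(uv))]@R.T
    return p+d*((z-p[2])/d[:,2])[:,None]
def proj(n,X,pose=None):
    c,R,p=pose or campose(n)
    q=(np.atleast_2d(X)-p)@R
    return np.c_[c["fx"]*q[:,0]/q[:,2]+c["cx"],c["fy"]*q[:,1]/q[:,2]+c["cy"]]
def shot(name,view=None):
    "wrist picture with its pose"
    o=robot.get_obs();ps=campose("wrist",o);im=robot.camera("wrist")[:,:,::-1].copy()
    cv2.imwrite(f"pics/{name}.png",im);np.save(f"pics/{name}.npy",np.array([0]));return im,ps,o
def dl(goal,yaw=None,o=None):
    "shift in tool axes (shares of .25 m) and turn share to a world goal"
    o=o or robot.get_obs();T=Ro.from_euler("xyz",o["tcp_rot"]).as_matrix()
    s=T.T@(np.array(goal)-o["ee_pos"])/250
    if yaw is None:return np.round(s,4)
    # tool z down: turn about tool z lowers yaw
    d=-(yaw-o["tcp_rot"][2]);d=(d+np.pi/2)%np.pi-np.pi/2
    return np.round(s,4),round(d/np.radians(120),4),round(np.degrees(d),1)
E
python3 - <<'E'
from h import *
L={"bar1":((273,234),10),"bar2":((301,229),10),"bar3":((327,232),10),"cuprim":((295,260),75),"handleend":((304,240),50),"bowlrim":((185,226),125),"coaster":((360,287),6),"knob":((468,218),90),"tab":((480,238),62),"fin":((431,209),125),"bottle":((408,328),0),"beaker":((231,338),10),"dish":((219,212),10),"dish2":((475,355),5),"boxc1":((402,261),0),"boxc2":((494,261),0)}
for k,(uv,z) in L.items(): print(k,np.round(ray("scene",uv,z)[0]))
L={"bar1":((380,250),10),"bar2":((378,269),10),"bar3":((365,287),10),"cuprim":((299,225),75),"bowlrim":((365,165),125),"coaster":((265,287),6),"tab":((230,404),62),"knob":((258,390),90),"fin":((285,318),125)}
for k,(uv,z) in L.items(): print(k,np.round(ray("side",uv,z)[0]))
E
```

```text
bar1 [ 473. -108.   10.]
bar2 [460. -34.  10.]
bar3 [477.  33.  10.]
cuprim [632. -58.  75.]
handleend [543. -31.  50.]
bowlrim [ 553. -302.  125.]
coaster [666.  91.   6.]
knob [540. 374.  90.]
tab [584. 396.  62.]
fin [539. 274. 125.]
bottle [784. 178.   0.]
beaker [ 784. -201.   10.]
dish [ 372. -254.   10.]
dish2 [864. 298.   5.]
boxc1 [587. 210.   0.]
boxc2 [606. 440.   0.]
bar1 [ 462. -102.   10.]
bar2 [452. -30.  10.]
bar3 [466.  38.  10.]
cuprim [633. -46.  75.]
bowlrim [ 546. -295.  125.]
coaster [657.  94.   6.]
tab [573. 398.  62.]
knob [536. 387.  90.]
fin [536. 285. 125.]
```

>>> step_arm:
  steps:
    - [[0,0,0],0.054,85]
    - [[0,0,0],0.054,85]
    - [[0,0,0],0.054,85]
    - [[0,0,0],0.054,85]
    - [[-0.059,0.166,-0.032],0,85]
    - [[-0.059,0.166,-0.032],0,85]
    - [[-0.059,0.166,-0.032],0,85]
    - [[-0.059,0.166,-0.032],0,85]
    - [[-0.059,0.166,-0.032],0,85]
    - [[-0.059,0.166,-0.032],0,85]
    - [[-0.059,0.166,-0.032],0,85]
    - [[-0.059,0.166,-0.032],0,85]
    - [[-0.059,0.166,-0.032],0,85]
    - [[-0.059,0.166,-0.032],0,85]
    - [[-0.059,0.166,-0.032],0,85]
    - [[-0.059,0.166,-0.032],0,85]
    - [[0,0,0],0,85]
    - [[0,0,0],0,85]

```text
time: 1.9
ee_pos: [439.4, -40.5, 343.9]
tcp_rot: [-3.141, -0.001, -3.139]
ft_force: [0.3, -0.6, -0.7]
opening: 85.1
finger_force: 0.0
```

```bash
python3 - <<'E'
from h import *
im,ps,o=shot("w1");print(o["ee_pos"],o["tcp_rot"],o["qpos"])
E
```

```text
[439.42450116 -40.51206293 343.87318765] [-3.14144370e+00 -1.06274144e-03 -3.13876887e+00] [ 3.69359808e-01 -3.49030658e-01 -8.47524404e-02 -2.50579637e-04
 -1.83612007e+00 -1.93739785e+00]
```

View pics/w1.png

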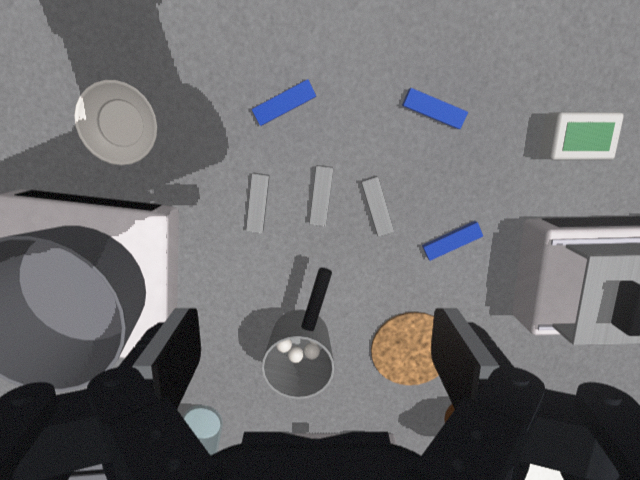

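The wrist view shows the three bars at (257,203), (320,196) and (378,206). The cup's rim is at (298,367) with white balls inside at about (297,350), and its handle runs from (308,325) to (324,270). The coaster is at (408,348) and the dish at (117,122). Next I'll measure the bars, cup and coaster.

```bash
cat >> h.py <<'E'
def rects(mask,n,z,ps,amin=300):
    out=[]
    cs,_=cv2.findContours(mask,cv2.RETR_EXTERNAL,cv2.CHAIN_APPROX_NONE)
    for c in cs:
        if cv2.contourArea(c)<amin: continue
        w=ray(n,c[:,0,:],z,ps)[:,:2].astype(np.float32)
        (x,y),(a,b),t=cv2.minAreaRect(w); 
        if a<b:a,b,t=b,a,t+90
        m=cv2.moments(c); out.append((np.round([x,y,a,b,(t+90)%180-90],1).tolist(),[int(m["m10"]/m["m00"]),int(m["m01"]/m["m00"])]))
    return out
def bars(im,ps,z=10,lo=125):
    h=cv2.cvtColor(im,cv2.COLOR_BGR2HSV)
    m=((h[...,1]<30)&(h[...,2]>lo)&(h[...,2]<200)).astype(np.uint8)*255
    m=cv2.morphologyEx(m,cv2.MORPH_OPEN,np.ones((3,3)))
    return m,[r for r in rects(m,"wrist",z,ps) if 55<r[0][2]<90 and 14<r[0][3]<32]
E
python3 - <<'E'
from h import *
im=cv2.imread("pics/w1.png");ps=campose("wrist")
print(im[200,257],im[200,290],im[196,320])
print(bars(im,ps)[1])
g=cv2.cvtColor(im,cv2.COLOR_BGR2GRAY);h=cv2.cvtColor(im,cv2.COLOR_BGR2HSV)
m=(g<45).astype(np.uint8)*255;m[:260]=0;m[335:]=0;m[:,:290]=0;m[:,345:]=0
print("handle",rects(m,"wrist",50,ps,100))
m=((h[...,1]>90)&(h[...,0]<25)&(g>60)).astype(np.uint8)*255;m[:,435:]=0
print("coaster",rects(m,"wrist",6,ps))
m=cv2.inRange(h,(100,120,50),(130,255,255));print("blue",rects(m,"wrist",10,ps))
m=(h[...,1]<40).astype(np.uint8)
# bowl in scene+side pictures
E
```

```text
[161 162 161] [141 140 142] [163 163 163]
[]
handle [([566.7, -40.9, 80.1, 15.4, -16.4], [315, 299])]
coaster [([661.4, 73.8, 109.2, 82.9, 6.0], [404, 348])]
blue [([507.5, 123.3, 69.7, 22.0, -63.1], [452, 240]), ([356.0, 89.1, 70.1, 20.1, 68.8], [434, 108]), ([349.8, -76.8, 69.6, 19.9, -63.4], [283, 102])]
```

```bash
sed -i 's/lo=125/lo=152/' h.py; python3 - <<'E'
from h import *
im=cv2.imread("pics/w1.png");ps=campose("wrist")
print("bars",bars(im,ps)[1])
print("rim",ray("wrist",[[298,367]],75,ps), ray("wrist",[[264,367],[333,367],[298,337],[298,397]],75,ps))
for n in("scene","side"):
    s=cv2.imread(f"pics/{n}0.png");h=cv2.cvtColor(s,cv2.COLOR_BGR2HSV)
    m=cv2.inRange(h,(5,100,90),(22,255,255))
    y0,x0=(287,360) if n=="scene" else (287,265)
    k=np.zeros_like(m);k[y0-28:y0+28,x0-33:x0+33]=255;m&=k
    m=cv2.morphologyEx(m,cv2.MORPH_CLOSE,np.ones((5,5)))
    c=max(cv2.findContours(m,0,1)[0],key=cv2.contourArea)[:,0,:]
    w=ray(n,c,6)[:,:2].astype(np.float32);print(n,"coaster",cv2.minEnclosingCircle(w))
E
```

```text
bars [([466.3, 31.7, 67.9, 18.7, 18.4], [377, 206]), ([462.5, -110.3, 67.9, 18.8, -8.3], [256, 202]), ([453.7, -35.4, 67.8, 18.7, -6.5], [320, 195])]
rim [[639.25437812 -61.5384739   75.        ]] [[ 639.30045197 -100.5571247    75.        ]
 [ 639.20695773  -21.3794703    75.        ]
 [ 600.25401496  -61.0563485    75.        ]
 [ 680.31077797  -62.04601618   75.        ]]
scene coaster ((664.7691040039062, 88.69690704345703), 55.36594009399414)
side coaster ((660.5120239257812, 90.78009033203125), 55.48402786254883)
```

>>> step_arm:
  steps:
    - [[-0.046,-0.14,0],0,50]
    - [[-0.046,-0.14,0],0.069,50]
    - [[0,0,0.18],0,50]
    - [[0,0,0.18],0,50]
    - [[0,0,0.18],0,50]
    - [[0,0,0.18],0,50]
    - [[0,0,0.18],0,50]
    - [[0,0,0.18],0,50]
    - [[0,0,0.06],0,50]
    - [[0,0,0],0,50]
    - [[0,0,0],0,50]

```text
time: 3.05
ee_pos: [462.5, -112.5, 60.3]
tcp_rot: [-3.141, 0.001, 2.996]
ft_force: [0.8, 0.6, 0.6]
opening: 49.8
finger_force: 0.0
```

```bash
python3 - <<'E'
from h import *
im,ps,o=shot("w2");print(o["ee_pos"],o["tcp_rot"],bars(im,ps)[1])
E
```

```text
[ 462.4753244  -112.45153452   60.32143736] [-3.14116668e+00  1.00130268e-03  2.99612496e+00] [([487.2, -257.8, 62.3, 24.1, -80.4], [41, 364])]
```

View pics/w2.png

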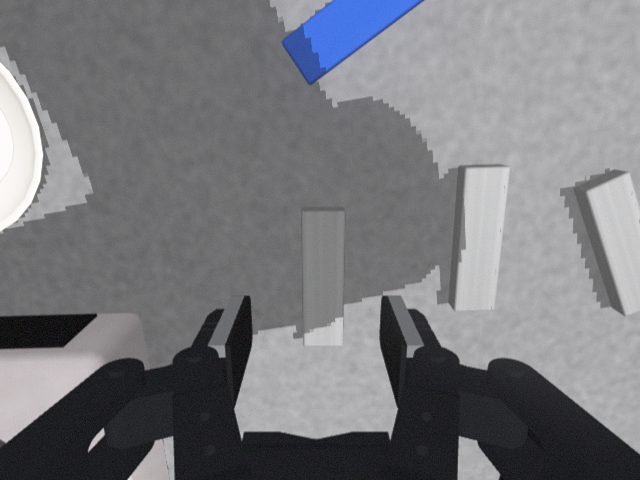

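The bar runs from row 208 to row 346 at columns 303–344, and lies straight between the fingers. I'll check its centre.

```bash
python3 - <<'E'
from h import *
ps=campose("wrist");c=ray("wrist",[[323,211],[323.5,346]],10,ps);print(c,c.mean(0)); print(dl([*c.mean(0)[:2],20]))
c=ray("wrist",[[487,166],[475,310]],10,ps);print(c.mean(0))
E
```

```text
[[ 429.1939525  -103.94116826   10.        ]
 [ 498.52817278 -113.46645474   10.        ]] [ 463.86106264 -108.7038115    10.        ]
[-0.0007  0.0141  0.1644]
[454.44436619 -33.61619961  10.        ]
```

>>> step_arm:
  steps:
    - [[0,0.015,0.08],0,50]
    - [[0,0,0.08],0,50]
    - [[0,0,0],0,50]
    - [[0,0,0],0,0]
    - [[0,0,0],0,0]
    - [[0,0,0],0,0]
    - [[0,0,0],0,0]
    - [[0,0,0],0,0]
    - [[0,0,0],0,0]
    - [[0,0,0],0,0]

```text
time: 4.1
ee_pos: [464.1, -107.9, 21.6]
tcp_rot: [-3.142, 0.003, 2.998]
ft_force: [-1.5, 0.3, 5.9]
opening: 18.0
finger_force: 59.0
```

>>> step_arm:
  steps:
    - [[0,0,-0.18],0,0]
    - [[0,0,-0.18],0,0]
    - [[0,0,-0.18],0,0]
    - [[0,0,-0.18],0,0]
    - [[-0.0775,-0.135,0],0,0]
    - [[-0.0775,-0.135,0],0,0]
    - [[-0.0775,-0.135,0],0,0]
    - [[-0.0775,-0.135,0],0,0]
    - [[-0.0775,-0.135,0],0,0]
    - [[-0.0775,-0.135,0],0,0]
    - [[0,0,0],0,0]
    - [[0,0,0],0,0]

```text
time: 5.3
ee_pos: [548.6, -325.5, 198.5]
tcp_rot: [3.141, -0.002, 2.996]
ft_force: [0.9, 0.1, -0.9]
opening: 17.8
finger_force: 59.2
```

```bash
python3 - <<'E'
from h import *
im,ps,o=shot("w3");print(o["ee_pos"],o["tcp_rot"],o["opening"])
E
```

```text
[ 548.64148465 -325.45555484  198.45613505] [ 3.14113548e+00 -1.55805844e-03  2.99588171e+00] 17.7545252624353
```

View pics/w3.png

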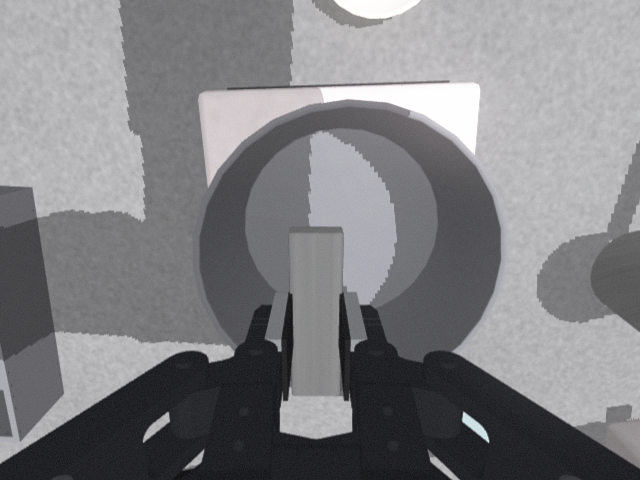

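The bowl rim's outer edge is at columns 195–503 (around row 245), with its top at row 100. The bar is held squarely in the gripper. I'll work out the bowl centre.

```bash
python3 - <<'E'
from h import *
im=cv2.imread("pics/w3.png");ps=campose("wrist")
w=ray("wrist",[[195,245],[503,245],[350,100],[240,150],[459,150],[205,200],[494,200]],125,ps)[:,:2]
A=np.c_[2*w,np.ones(len(w))];s=np.linalg.lstsq(A,(w**2).sum(1),rcond=None)[0]
print(np.round(w),s[:2],np.sqrt(s[2]+s[:2]@s[:2]))
E
```

```text
[[ 529. -386.]
 [ 552. -226.]
 [ 469. -297.]
 [ 484. -353.]
 [ 499. -247.]
 [ 506. -375.]
 [ 527. -230.]] [ 550.81551503 -307.70840968] 81.33411136044815
```

>>> step_arm:
  steps:
    - [[0,-0.052,0.1],0,0]
    - [[0,0,0.17],0,0]
    - [[0,0,0.17],0,0]
    - [[0,0,0],0,0]
    - [[0,0,0],0,40]
    - [[0,0,0],0,40]
    - [[0,0,0],0,40]
    - [[0,0,-0.18],0,40]
    - [[0,0,-0.18],0,40]
    - [[0,0,-0.18],0,40]
    - [[0,0,-0.18],0,40]
    - [[0,0,-0.18],0,40]
    - [[0.08,0.14,0],0,50]
    - [[0.08,0.14,0],0,50]
    - [[0,0,0],0,50]
    - [[0,0,0],0,50]

```text
time: 6.95
ee_pos: [517.4, -262.2, 319.0]
tcp_rot: [-3.141, 0.007, 2.999]
ft_force: [0.2, -0.4, -0.2]
opening: 50.1
finger_force: 0.0
```

```bash
python3 - <<'E'
from h import *
im,ps,o=shot("w4");print(o["ee_pos"],o["tcp_rot"],bars(im,ps)[1])
E
```

```text
[ 517.40485075 -262.2131167   319.01921794] [-3.14052257  0.00708542  2.99916141] [([834.2, -214.9, 58.6, 27.7, -5.6], [385, 415]), ([812.7, 101.3, 67.6, 28.7, 42.0], [626, 372])]
```

View pics/w4.png

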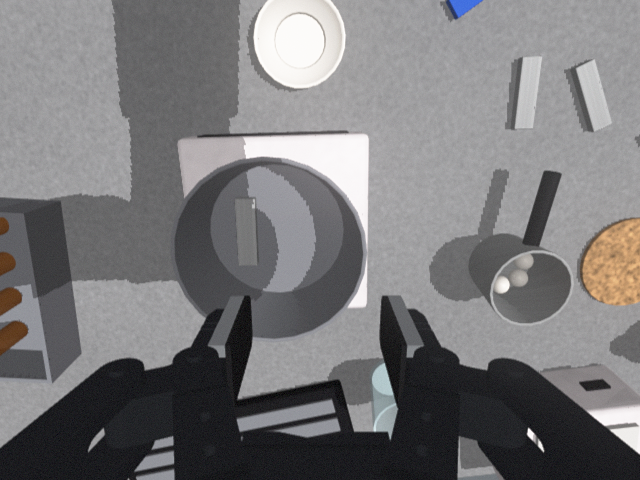

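The first bar lies in the bowl at (246,231). The bowl rim spans columns 174–366 and rows 157–338. The two remaining bars are at (529,93) and (593,96).

```bash
python3 - <<'E'
from h import *
ps=campose("wrist")
w=ray("wrist",[[174,248],[366,248],[270,157],[271,339]],125,ps)[:,:2];print(np.round(w,1),w[:2].mean(0),w[2:].mean(0))
print("bars",ray("wrist",[[530,93],[593,96],[246,231]],10,ps), ray("wrist",[[246,231]],60,ps))
print("cup",ray("wrist",[[531,288]],75,ps),"handle",ray("wrist",[[551,173],[533,243]],50,ps))
g=cv2.cvtColor(cv2.imread("pics/w4.png"),cv2.COLOR_BGR2GRAY);m=(g<45).astype(np.uint8)*255;m[:160]=0;m[255:]=0;m[:,:515]=0;m[:,575:]=0
print(rects(m,"wrist",50,ps,100))
print(dl([454,-34.5,60],np.radians(180-6.5)))
E
```

```text
[[ 531.9 -385.6]
 [ 555.  -225.7]
 [ 469.1 -292.2]
 [ 629.4 -320.2]] [ 543.41764919 -305.63456479] [ 549.27721053 -306.19977147]
bars [[ 453.99367726  -33.28709316   10.        ]
 [ 466.14107057   30.35981729   10.        ]
 [ 556.57690974 -348.3847982    10.        ]] [[ 543.23258078 -337.20895482   60.        ]]
cup [[638.84277257 -62.13165879  75.        ]] handle [[530.47419646 -31.92342029  50.        ]
 [601.1160067  -48.06205379  50.        ]]
[]
(array([0.3875, 0.8682, 1.0286]), np.float64(-0.0143), np.float64(-1.7))
```

>>> step_arm:
  steps:
    - [[0.0554,0.124,0],0,50]
    - [[0.0554,0.124,0],0,50]
    - [[0.0554,0.124,0],0,50]
    - [[0.0554,0.124,0],0,50]
    - [[0.0554,0.124,0],0,50]
    - [[0.0554,0.124,0],0,50]
    - [[0.0554,0.124,0],0,50]
    - [[0,0,0.17],-0.014,50]
    - [[0,0,0.17],0,50]
    - [[0,0,0.17],0,50]
    - [[0,0,0.17],0,50]
    - [[0,0,0.17],0,50]
    - [[0,0,0.17],0,50]
    - [[0,0,0],0,50]
    - [[0,0,0],0,50]

```text
time: 8.5
ee_pos: [453.6, -34.6, 61.2]
tcp_rot: [-3.14, 0.001, 3.026]
ft_force: [0.5, 0.7, 2.0]
opening: 50.1
finger_force: 0.0
```

```bash
python3 - <<'E'
from h import *
im,ps,o=shot("w5");print(o["ee_pos"],o["tcp_rot"])
g=cv2.cvtColor(im,cv2.COLOR_BGR2GRAY);T=np.median(g[120:280,:]);print(T)
for a in (10,16,22):
    print(a,bars(im,ps,lo=T+a)[1])
u=proj("wrist",[[454,-34,10]],ps)[0].astype(int);print(u);cv2.imwrite("pics/w5c.png",im[100:400,150:550])
E
```

```text
[453.55246192 -34.58441961  61.16520593] [-3.14047251e+00  1.03411424e-03  3.02647736e+00]
113.0
10 []
16 []
22 []
[317 282]
```

View pics/w5c.png

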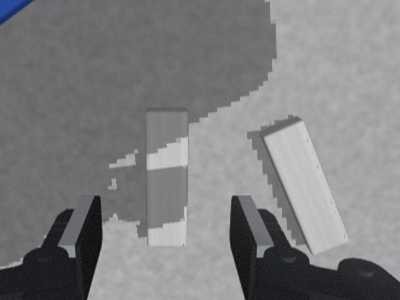

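>>> step_arm:
  steps:
    - [[0,0,0.08],0,50]
    - [[0,0,0.08],0,50]
    - [[0,0,0],0,0]
    - [[0,0,0],0,0]
    - [[0,0,0],0,0]
    - [[0,0,0],0,0]
    - [[0,0,0],0,0]
    - [[0,0,-0.18],0,0]
    - [[0,0,-0.18],0,0]
    - [[0,0,-0.18],0,0]
    - [[0,0,-0.18],0,0]
    - [[-0.0713,-0.1459,0],0,0]
    - [[-0.0713,-0.1459,0],0,0]
    - [[-0.0713,-0.1459,0],0,0]
    - [[-0.0713,-0.1459,0],0,0]
    - [[-0.0713,-0.1459,0],0,0]
    - [[-0.0713,-0.1459,0],0,0]
    - [[-0.0713,-0.1459,0],0,0]
    - [[0,0,0],0,0]

```text
time: 10.45
ee_pos: [547.5, -305.6, 197.9]
tcp_rot: [-3.141, -0.002, 3.023]
ft_force: [-0.3, 1.0, -2.5]
opening: 17.4
finger_force: 59.1
```

>>> step_arm:
  steps:
    - [[0,0,0.15],0,0]
    - [[0,0,0.15],0,0]
    - [[0,0,0.14],0,0]
    - [[0,0,0],0,0]
    - [[0,0,0],0,40]
    - [[0,0,0],0,40]
    - [[0,0,0],0,40]
    - [[0,0,-0.18],0,40]
    - [[0,0,-0.18],0,40]
    - [[0,0,-0.18],0,40]
    - [[0,0,-0.18],0,40]
    - [[0.0537,0.1443,0],0,50]
    - [[0.0537,0.1443,0],0,50]
    - [[0.0537,0.1443,0],0,50]
    - [[0.0537,0.1443,0],0,50]
    - [[0.0537,0.1443,0],0,50]
    - [[0.0537,0.1443,0],0,50]
    - [[0.0537,0.1443,0],0,50]
    - [[0.0537,0.1443,0],0,50]
    - [[0.0537,0.1443,0],0,50]

```text
time: 12.45
ee_pos: [464.0, 35.8, 271.4]
tcp_rot: [3.14, 0.003, 3.027]
ft_force: [0.9, 1.0, 0.9]
opening: 49.8
finger_force: 0.0
```

>>> step_arm:
  steps:
    - [[0,0,0],-0.07,50]
    - [[0,0,0],-0.07,50]
    - [[0,0,0.1],-0.07,50]
    - [[0,0,0.18],0,50]
    - [[0,0,0.18],0,50]
    - [[0,0,0.1],0,50]
    - [[0,0,0],0,50]
    - [[0,0,0],0,50]

```text
time: 13.25
ee_pos: [465.3, 34.4, 131.7]
tcp_rot: [-3.141, 0.003, -2.816]
ft_force: [-0.8, 0.7, 1.2]
opening: 49.9
finger_force: 0.0
```

```bash
python3 - <<'E'
from h import *
im,ps,o=shot("w6");print(o["ee_pos"],o["tcp_rot"],proj("wrist",[[466,31,10]],ps))
g=cv2.cvtColor(im,cv2.COLOR_BGR2GRAY);cv2.imwrite("pics/w6c.png",im[60:400,100:560])
E
```

```text
[465.31728896  34.445386   131.677211  ] [-3.14090832e+00  2.74315144e-03 -2.81637593e+00] [[309.64378225 237.01019252]]
```

View pics/w6c.png

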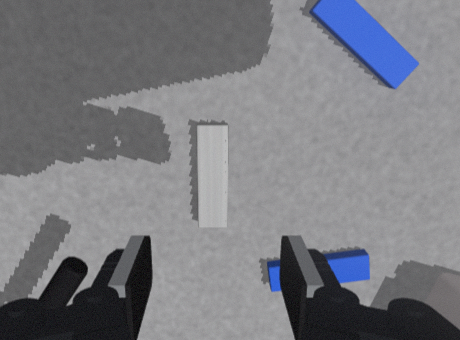

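>>> step_arm:
  steps:
    - [[0,-0.0125,0.15],0,50]
    - [[0,0,0.15],0,50]
    - [[0,0,0.143],0,50]
    - [[0,0,0],0,0]
    - [[0,0,0],0,0]
    - [[0,0,0],0,0]
    - [[0,0,0],0,0]
    - [[0,0,0],0,0]
    - [[0,0,-0.18],0,0]
    - [[0,0,-0.18],0.07,0]
    - [[0,0,-0.18],0.07,0]
    - [[0,0,-0.18],0.07,0]
    - [[-0.0581,-0.1455,0],0,0]
    - [[-0.0581,-0.1455,0],0,0]
    - [[-0.0581,-0.1455,0],0,0]
    - [[-0.0581,-0.1455,0],0,0]
    - [[-0.0581,-0.1455,0],0,0]
    - [[-0.0581,-0.1455,0],0,0]
    - [[-0.0581,-0.1455,0],0,0]
    - [[-0.0581,-0.1455,0],0,0]

```text
time: 15.3
ee_pos: [547.9, -272.5, 199.7]
tcp_rot: [3.141, 0.001, 3.027]
ft_force: [1.3, -0.2, 0.2]
opening: 17.6
finger_force: 59.0
```

>>> step_arm:
  steps:
    - [[0,0,0.15],0,0]
    - [[0,0,0.15],0,0]
    - [[0,0,0.14],0,0]
    - [[0,0,0],0,0]
    - [[0,0,0],0,40]
    - [[0,0,0],0,40]
    - [[0,0,0],0,40]
    - [[0,0,-0.18],0,40]
    - [[0,0,-0.18],0,40]
    - [[0,0,-0.18],0,40]
    - [[0,0,-0.18],0,50]
    - [[-0.002,0.153,0],0,50]
    - [[-0.002,0.153,0],0,50]
    - [[-0.002,0.153,0],0,50]
    - [[-0.002,0.153,0],0,50]
    - [[-0.002,0.153,0],0,50]
    - [[-0.002,0.153,0],0,50]
    - [[0,0,0],0.037,50]
    - [[0,0,0],0.037,50]
    - [[0,0,0],0,50]

```text
time: 17.3
ee_pos: [577.0, -42.8, 269.9]
tcp_rot: [3.141, 0.001, 2.872]
ft_force: [-0.1, -0.6, 0.2]
opening: 49.9
finger_force: 0.0
```

```bash
python3 - <<'E'
from h import *
im,ps,o=shot("w7");print(o["ee_pos"],o["tcp_rot"])
s=robot.camera("scene")[:,:,::-1];a=s[150:330,120:440]
cv2.imwrite("pics/w7c.png",np.vstack([cv2.resize(im,(640,480)),]))
cv2.imwrite("pics/s7.png",cv2.resize(a,None,fx=2.4,fy=2.4))
E
```

```text
[576.98103579 -42.82517193 269.89655844] [3.14069520e+00 1.45375830e-03 2.87193603e+00]
```

View pics/w7.png

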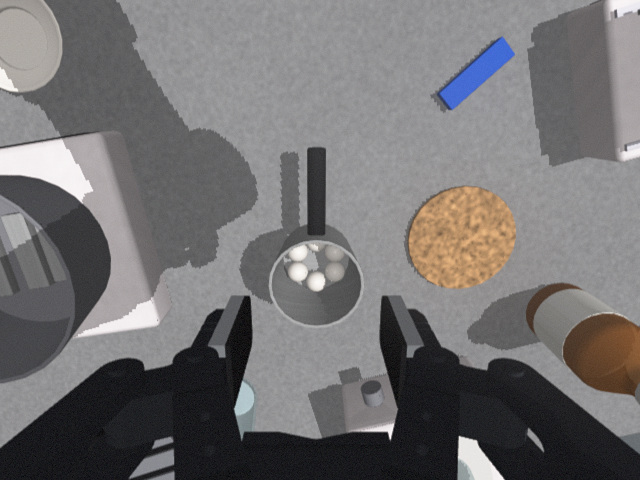

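The handle is upright in the view at column 316 (rows 148–237), and the cup's rim centre is at (316,283) with 5 balls inside. The coaster is at (462,237). No other grey bar is on the table.

```bash
python3 - <<'E'
from h import *
im=cv2.imread("pics/w7.png");ps=campose("wrist")
c=ray("wrist",[[316,283]],75,ps)[0];a,b=ray("wrist",[[316,150],[316,233]],50,ps);print(c,a,b)
d=(c-a)[:2];print(np.degrees(np.arctan2(d[1],d[0])),np.hypot(*d))
h=cv2.cvtColor(im,cv2.COLOR_BGR2HSV);m=cv2.inRange(h,(5,100,90),(22,255,255));m[:,520:]=0;m[:,:400]=0;m=cv2.morphologyEx(m,3,np.ones((5,5)))
k=max(cv2.findContours(m,0,1)[0],key=cv2.contourArea)[:,0,:];print(cv2.minEnclosingCircle(ray("wrist",k,6,ps)[:,:2].astype(np.float32)))
u=d/np.hypot(*d);g=c[:2]-64*u;print(g,dl([*g,48],np.pi+np.arctan2(u[1],u[0])))
E
```

```text
[638.15549947 -60.03488776  75.        ] [531.0122725  -30.55524722  50.        ] [601.63716898 -49.96372663  50.        ]
-15.383834233273419 111.12479602621264
((659.5993041992188, 87.79973602294922), 54.3481330871582)
[576.44860082 -43.05670591] (array([ 0.0029, -0.    ,  0.8858]), np.float64(0.0003), np.float64(0.0))
```

>>> step_arm:
  steps:
    - [[0,0,0.18],0,50]
    - [[0,0,0.18],0,50]
    - [[0,0,0.18],0,50]
    - [[0,0,0.18],0,50]
    - [[0,0,0.166],0,50]
    - [[0,0,0],0,50]
    - [[0,0,0],0,0]
    - [[0,0,0],0,0]
    - [[0,0,0],0,0]
    - [[0,0,0],0,0]
    - [[0,0,0],0,0]
    - [[0,0,0],0,0]

```text
time: 18.6
ee_pos: [578.6, -43.1, 50.6]
tcp_rot: [3.14, 0.005, 2.873]
ft_force: [-1.6, -0.2, 6.6]
opening: 14.3
finger_force: 58.7
```

>>> step_arm:
  steps:
    - [[0,0,-0.06],0,0]
    - [[0,0,-0.12],0,0]
    - [[0,0,-0.18],0,0]
    - [[0,0,-0.18],-0.064,0]
    - [[0,0,-0.05],-0.064,0]
    - [[0,0,0],0,0]
    - [[0,0,0],0,0]

```text
time: 19.3
ee_pos: [576.3, -43.0, 193.8]
tcp_rot: [3.141, -0.001, 3.136]
ft_force: [0.1, -0.3, -2.5]
opening: 14.0
finger_force: 58.7
```

```bash
python3 - <<'E'
from h import *
o=robot.get_obs();print(o["ee_pos"],o["tcp_rot"])
s=robot.camera("side")[:,:,::-1];a=s[90:290,230:530]
t=robot.camera("scene")[:,:,::-1];b=t[150:350,160:460]
cv2.imwrite("pics/s8.png",cv2.resize(np.hstack([a,b]),(792,264)))
E
```

```text
[576.31746955 -42.99689936 193.77635257] [ 3.14066055e+00 -1.45231878e-03  3.13631869e+00]
```

View pics/s8.png

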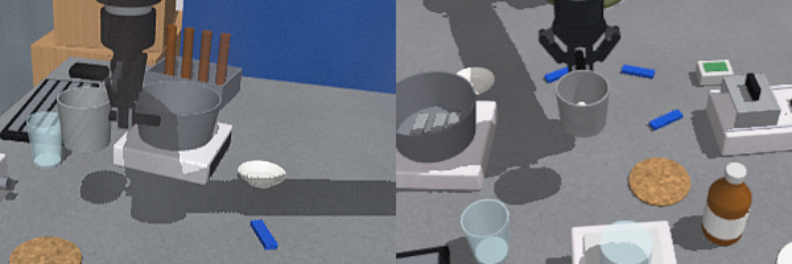

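>>> step_arm:
  steps:
    - [[0.0734,-0.0936,0],0,0]
    - [[0.0734,-0.0936,0],0,0]
    - [[0.0734,-0.0936,0],0,0]
    - [[0.0734,-0.0936,0],0,0]
    - [[0.0734,-0.0936,0],0,0]
    - [[0,0,0.065],0,0]
    - [[0,0,0.065],0,0]
    - [[0,0,0],0,0]
    - [[0,0,0],0,0]

```text
time: 20.3
ee_pos: [484.6, -160.0, 161.1]
tcp_rot: [-3.141, -0.002, 3.139]
ft_force: [0.4, 0.2, -1.9]
opening: 13.9
finger_force: 58.8
```

```bash
python3 - <<'E'
from h import *
im,ps,o=shot("w9");print(o["ee_pos"],o["tcp_rot"])
s=robot.camera("scene")[:,:,::-1]
cv2.imwrite("pics/s9.png",np.hstack([cv2.resize(im,(400,300)),cv2.resize(s[160:310,140:340],(400,300))]))
E
```

```text
[ 484.57425157 -159.99467298  161.12452346] [-3.14129188e+00 -2.35942380e-03  3.13934707e+00]
```

View pics/s9.png

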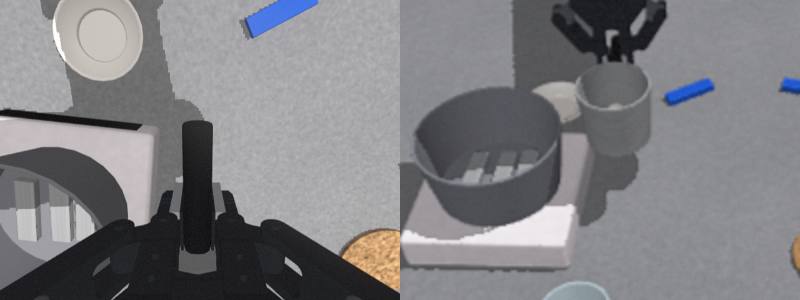

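>>> step_arm:
  steps:
    - [[0,-0.045,0],0,0]
    - [[0,-0.045,0],0,0]
    - [[0,-0.021,-0.018],0,0]
    - [[0,-0.021,-0.018],0,0]
    - [[0,-0.025,-0.012],0,0]
    - [[0,-0.025,-0.012],0,0]
    - [[0,0,0],0,0]

```text
time: 21.1
ee_pos: [485.1, -204.5, 178.4]
tcp_rot: [3.138, 0.001, 3.141]
ft_force: [-4.9, 10.3, 2.3]
opening: 13.7
finger_force: 60.9
```

```bash
python3 - <<'E'
from h import *
o=robot.get_obs();print(o["ee_pos"],o["tcp_rot"],o["ft_force"],o["torque"],o["opening"])
s=robot.camera("scene")[:,:,::-1];t=robot.camera("side")[:,:,::-1]
cv2.imwrite("pics/s10.png",np.hstack([cv2.resize(t[100:250,230:430],(400,300)),cv2.resize(s[160:310,140:340],(400,300))]))
E
```

```text
[ 485.09668532 -204.52066806  178.42595086] [3.13839286e+00 1.04367639e-03 3.14126413e+00] [-4.86932166 10.30036424  2.27686611] [3.93984981 1.39511619 0.51287826] 13.71563986673295
```

View pics/s10.png

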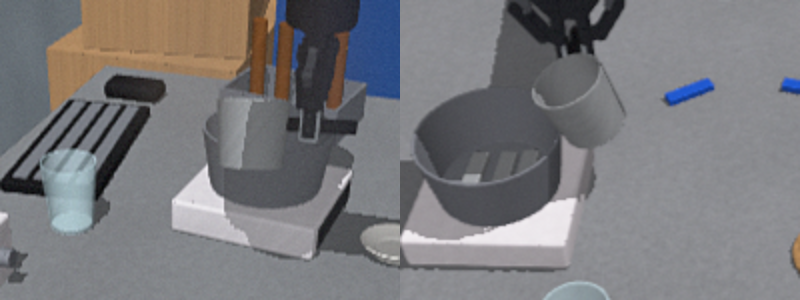

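>>> step_arm:
  steps:
    - [[0,-0.029,0.005],0,0]
    - [[0,-0.028,0.005],0,0]
    - [[0,-0.028,0.002],0,0]
    - [[0,-0.027,0.004],0,0]
    - [[0,-0.026,0.01],0,0]
    - [[0,-0.026,0.01],0,0]
    - [[0,-0.023,0.016],0,0]
    - [[0,-0.023,0.016],0,0]
    - [[0,0,0],0,0]

```text
time: 22.1
ee_pos: [485.6, -258.6, 163.2]
tcp_rot: [-3.141, 0.004, 3.141]
ft_force: [-2.8, 7.5, 8.5]
opening: 14.1
finger_force: 73.6
```

>>> step_arm:
  steps:
    - [[0,-0.013,0.014],0,0]
    - [[0,-0.013,0.014],0,0]
    - [[0,-0.01,0.015],0,0]
    - [[0,-0.01,0.015],0,0]
    - [[0,0,0],0,0]
    - [[0,0,0],0,0]
    - [[0,0,0],0,0]
    - [[0,0,0],0,0]

```text
time: 22.9
ee_pos: [485.8, -271.1, 149.0]
tcp_rot: [-3.139, 0.005, 3.139]
ft_force: [-0.6, 0.0, 4.9]
opening: 13.6
finger_force: 71.1
```

```bash
python3 - <<'E'
from h import *
o=robot.get_obs();print(o["ee_pos"],o["tcp_rot"],o["ft_force"],o["torque"],o["opening"])
s=robot.camera("scene")[:,:,::-1];t=robot.camera("side")[:,:,::-1]
cv2.imwrite("pics/s11.png",np.hstack([cv2.resize(t[100:250,230:430],(400,300)),cv2.resize(s[160:310,140:340],(400,300))]))
for n,im,r in(("scene",s,(slice(190,290),slice(140,240))),("side",t,(slice(140,230),slice(320,420)))):
    h=cv2.cvtColor(im,cv2.COLOR_BGR2HSV)[r];m=((h[...,1]<25)&(h[...,2]>190)).astype(np.uint8)
    q=cv2.connectedComponentsWithStats(m);print(n,[(list(map(int,x[:5]))) for x in q[2][1:] if x[4]>6])
E
```

```text
[ 485.8469657  -271.07895521  148.95948333] [-3.13868062  0.0046549   3.13945916] [-0.60014986  0.04125482  4.93918593] [0.23256787 0.11600467 0.04068191] 13.5780636189119
scene [[81, 11, 14, 19, 168], [0, 36, 96, 57, 1174]]
side [[0, 42, 73, 47, 1445], [81, 44, 5, 4, 14], [90, 75, 10, 13, 64]]
```

View pics/s11.png

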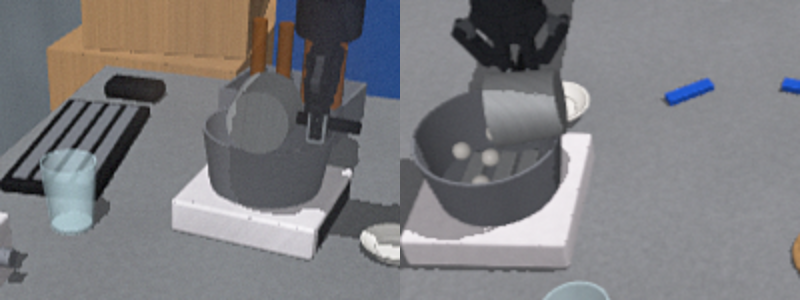

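>>> step_arm:
  steps:
    - [[0,-0.02,0],0,0]
    - [[0,0.02,0],0,0]
    - [[0,-0.02,0],0,0]
    - [[0,0.02,0],0,0]
    - [[0,0,0],0,0]
    - [[0,0,-0.09],0,0]
    - [[0,0,-0.09],0,0]
    - [[0,0.059,0],0,0]
    - [[0,0.059,0],0,0]
    - [[0,0.059,0],0,0]
    - [[0,0.059,0],0,0]
    - [[0,0,0.06],0,0]
    - [[0,0,0.05],0,0]
    - [[0,0,0],0,0]

```text
time: 24.4
ee_pos: [483.9, -210.2, 160.1]
tcp_rot: [3.141, -0.004, 3.14]
ft_force: [0.6, 1.0, -1.9]
opening: 14.3
finger_force: 70.3
```

>>> step_arm:
  steps:
    - [[0,0,0.02],0,0]
    - [[0,0,0.02],0,0]
    - [[0,0,0],0,0]

```text
time: 24.7
ee_pos: [485.6, -211.5, 154.9]
tcp_rot: [-3.14, 0.003, 3.14]
ft_force: [-2.2, 2.3, 6.6]
opening: 14.2
finger_force: 70.9
```

>>> step_arm:
  steps:
    - [[0,0.0195,0.012],0,0]
    - [[0,0.0195,0.012],0,0]
    - [[0,0.016,0.016],0,0]
    - [[0,0.016,0.016],0,0]
    - [[0,0.0115,0.02],0,0]
    - [[0,0.0115,0.02],0,0]
    - [[0,0,0],0,0]

```text
time: 25.4
ee_pos: [486.7, -187.8, 131.2]
tcp_rot: [-3.14, 0.006, 3.14]
ft_force: [2.0, 1.8, 4.3]
opening: 14.2
finger_force: 73.5
```

>>> step_arm:
  steps:
    - [[0,0.0065,0.021],0,0]
    - [[0,0.0065,0.021],0,0]
    - [[0,0.001,0.022],0,0]
    - [[0,0.001,0.022],0,0]
    - [[0,0,0],0,0]

```text
time: 25.9
ee_pos: [487.5, -182.9, 109.5]
tcp_rot: [3.141, 0.007, 3.141]
ft_force: [2.9, 4.5, 4.6]
opening: 13.9
finger_force: 77.2
```

```bash
python3 - <<'E'
from h import *
o=robot.get_obs();print(o["ee_pos"],o["ft_force"],o["torque"])
s=robot.camera("scene")[:,:,::-1];t=robot.camera("side")[:,:,::-1]
cv2.imwrite("pics/s12s.png",s);cv2.imwrite("pics/s12t.png",t)
# cup silhouette in scene picture: brightness map, coarse
g=cv2.cvtColor(s,cv2.COLOR_BGR2GRAY)[190:260:4,180:262:4];print(g)
E
```

```text
[ 487.46244224 -182.94234782  109.53209256] [2.85275054 4.48534919 4.60415068] [ 1.24068207 -1.1436742   0.40506111]
[[142 141 140 143 145  90  85  67  29  58  28  73  30  31  32  28  33  58
  146  34  30]
 [142 144 142 142 141  88  86  87  66  34  21  30  68  33  50  51  26 131
   36  31  62]
 [144 140 142 140 146  87  89  91  88  65  31  32  26  33  82  94  75  28
   29  24 142]
 [140 144 141 147 144  87  84  83 157 183 126  29  26  25 110 164 162 102
   30 129 141]
 [ 86  86  84  88  85  87  82 143 167 169 171 162 173 116 133 169 165 159
  142 142 138]
 [ 86  87  89  89  87  88  84  85  86 156 155 157 108 115 159 162 164 165
  161 145 141]
 [ 84  88  85  89  86  85  85  84  79  75 153 104 107 140 149 157 162 162
  164 159 142]
 [ 86  88  87  88  86  85  84  83  81  75 113  99 116 131 134 149 154 161
  164 172 158]
 [ 85  86  85  89  90  86  86  81  82  76 135 101 103 111 127 139 148 155
  161 167 161]
 [ 86  86  89  89  84  91  85  82  80  75  86  90 102 106 113 126 135 142
  153 162 161]
 [ 85  85  88  90  84  89  84  83  81  74  92 157 103  97 104 111 120 138
  143 160 144]
 [ 93 138  83  84  82  86  85  66  79 121  93 152 154 143  93 101 104 121
  137 125 140]
 [102 187 144 101 101  88 103  95 131  78  93 153 152 137 111  90 101 109
  107  87 132]
 [224 246  84  99  93  98  96 121  80  66  90 152 157 117  98  85  89  89
   86  87  82]
 [177 208 169 164 112 147  84  82  80  65 111 153 150 106  87  88  87  88
   89  89  85]
 [ 70  83 148 103  76  79  80  81  81  66 134 153 149 105  85  87  87  85
   87  91 121]
 [ 78  78  78  79  75  80  83  81  82  60 152 152 138 107  87  88  89  87
   89  83 141]
 [ 80  79  80  74  80  77  81  81  79 102 151 149 120 100  89  87 125 135
  146 143 143]]
```

>>> step_arm:
  steps:
    - [[0,0.04,0],0,0]
    - [[0,0.04,0],0,0]
    - [[0,0,-0.18],0,0]
    - [[0,0,-0.18],0,0]
    - [[-0.0626,0.144,0],0,0]
    - [[-0.0626,0.144,0],0,0]
    - [[-0.0626,0.144,0],0,0]
    - [[-0.0626,0.144,0],0,0]
    - [[-0.0626,0.144,0],0,0]
    - [[-0.0626,0.144,0],0,0]
    - [[-0.0626,0.144,0],0,0]
    - [[0,0,0],0,0]
    - [[0,0,0],0,0]

```text
time: 27.3
ee_pos: [594.2, 89.6, 196.0]
tcp_rot: [-3.141, -0.003, 3.141]
ft_force: [0.4, -0.4, -1.9]
opening: 14.4
finger_force: 74.8
```

```bash
python3 - <<'E'
from h import *
o=robot.get_obs();print(o["ee_pos"],o["tcp_rot"])
s=robot.camera("scene")[:,:,::-1];t=robot.camera("side")[:,:,::-1];im=robot.camera("wrist")[:,:,::-1]
cv2.imwrite("pics/v1.png",s);cv2.imwrite("pics/v2.png",t);cv2.imwrite("pics/v3.png",im)
u=proj("scene",[[o["ee_pos"][0]+64,o["ee_pos"][1],o["ee_pos"][2]+z] for z in(-50,25)]);v=proj("side",[[o["ee_pos"][0]+64,o["ee_pos"][1],o["ee_pos"][2]+z] for z in(-50,25)]);print(u,v)
x,y=u.mean(0).astype(int);a=s[y-60:y+60,x-60:x+60]
x,y=v.mean(0).astype(int);b=t[y-60:y+60,x-60:x+60]
c=s[180:280,130:250]
cv2.imwrite("pics/v.png",np.hstack([cv2.resize(k,(266,266)) for k in(a,b,c)]))
E
```

```text
[594.23095003  89.55843123 195.95868813] [-3.14053915e+00 -3.01054885e-03  3.14131584e+00]
[[363.64642358 241.75339762]
 [366.58450856 215.16928703]] [[260.60706911 225.32594753]
 [257.87813235 188.06904377]]
```

View pics/v.png

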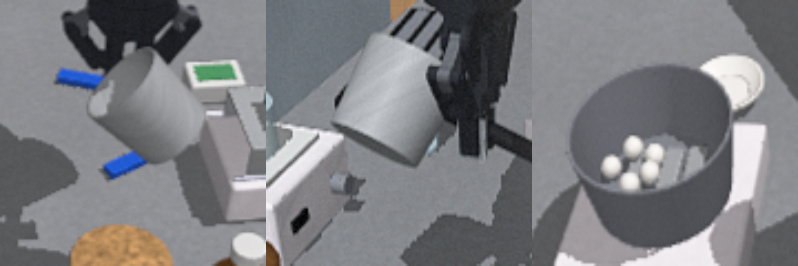

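The third crop shows all 5 balls in the bowl. In the first two, the cup is still rolled about 35° (mouth towards −y) and pitched about 12°. That is below its tipping angle, so I'll set its lower edge on the coaster and let it settle while the fingers open.

>>> step_arm:
  steps:
    - [[0.025,-0.142,0],0,0]
    - [[0,0,0.18],0,0]
    - [[0,0,0.18],0,0]
    - [[0,0,0.16],0,0]
    - [[0,0,0],0,0]
    - [[0,0,0],0,0]

```text
time: 28.05
ee_pos: [588.8, 52.1, 68.8]
tcp_rot: [-3.14, 0.0, 3.139]
ft_force: [-0.1, -0.2, -0.4]
opening: 14.1
finger_force: 74.6
```

>>> step_arm:
  steps:
    - [[0,0,0.02],0,0]
    - [[0,0,0],0,0]

```text
time: 28.25
ee_pos: [589.6, 53.3, 64.7]
tcp_rot: [3.14, 0.003, 3.14]
ft_force: [-1.0, -0.5, -2.6]
opening: 14.4
finger_force: 74.6
```

>>> step_arm:
  steps:
    - [[0,0,0.012],0,0]
    - [[0,0,0.012],0,0]
    - [[0,0,0],0,0]

```text
time: 28.55
ee_pos: [588.4, 53.0, 56.2]
tcp_rot: [3.142, -0.001, 3.14]
ft_force: [0.2, 0.2, -1.9]
opening: 14.2
finger_force: 74.6
```

>>> step_arm:
  steps:
    - [[0,0,0.01],0,0]
    - [[0,0,0.01],0,0]
    - [[0,0,0],0,0]

```text
time: 28.85
ee_pos: [588.3, 52.9, 50.9]
tcp_rot: [-3.141, -0.001, 3.14]
ft_force: [1.0, 0.4, -1.7]
opening: 13.9
finger_force: 74.6
```

>>> step_arm:
  steps:
    - [[0,0,0.012],0,0]
    - [[0,0,0],0,0]

```text
time: 29.05
ee_pos: [588.3, 52.9, 48.0]
tcp_rot: [-3.142, -0.001, 3.14]
ft_force: [0.5, 1.2, -1.5]
opening: 14.3
finger_force: 74.6
```

>>> step_arm:
  steps:
    - [[0,0,0.012],0,0]
    - [[0,0,0],0,0]

```text
time: 29.25
ee_pos: [588.3, 52.9, 45.0]
tcp_rot: [-3.142, -0.001, 3.14]
ft_force: [0.1, -0.8, -1.9]
opening: 14.2
finger_force: 74.6
```

>>> step_arm:
  steps:
    - [[0,0,0.012],0,0]
    - [[0,0,0],0,0]

```text
time: 29.45
ee_pos: [588.3, 52.9, 42.0]
tcp_rot: [-3.142, -0.001, 3.14]
ft_force: [0.4, 0.1, -1.8]
opening: 13.8
finger_force: 74.6
```

>>> step_arm:
  steps:
    - [[0,0,0.012],0,0]
    - [[0,0,0],0,0]

```text
time: 29.65
ee_pos: [588.3, 53.0, 39.0]
tcp_rot: [-3.142, -0.001, 3.14]
ft_force: [-0.6, 0.4, -1.8]
opening: 14.3
finger_force: 74.6
```

>>> step_arm:
  steps:
    - [[0,0,0.012],0,0]
    - [[0,0,0],0,0]

```text
time: 29.85
ee_pos: [588.8, 53.0, 36.6]
tcp_rot: [3.142, 0.0, 3.14]
ft_force: [-0.2, -0.8, 0.1]
opening: 13.8
finger_force: 75.1
```

```bash
python3 - <<'E'
from h import *
t=cv2.imread("pics/v2.png");g=cv2.cvtColor(t,cv2.COLOR_BGR2GRAY)
m=(g[190:245,290:360]<50).astype(np.uint8)
q=cv2.connectedComponentsWithStats(m);print([list(map(int,x)) for x in q[2][1:] if x[4]>10])
for r in range(0,50,2): print(190+r,"".join("#" if v else "." for v in m[r]))
def plane(uv,y0):
    c,R,p=campose("side");uv=np.atleast_2d(uv).astype(float)
    d=np.c_[(uv[:,0]-c["cx"])/c["fx"],(uv[:,1]-c["cy"])/c["fy"],np.ones(len(uv))]@R.T
    return p+d*((y0-p[1])/d[:,1])[:,None]
for uv in([300,202],[319,214],[325,217],[330,220]): print(uv,plane(uv,89.6)-[594.2,89.6,196])
E
```

```text
[[0, 0, 33, 29, 387]]
190 #####.########........................................................
192 ##########............................................................
194 ##########............................................................
196 #######.####..........................................................
198 ########.###..........................................................
200 #####....###..........................................................
202 #####....#####........................................................
204 #####....#########....................................................
206 #####....########.####................................................
208 #####....#######...#######............................................
210 #####....##########.##########........................................
212 #####....##.....#################.....................................
214 #####...............########..##......................................
216 ....#...................#######.......................................
218 ........................
[... 348 characters left out ...]
28 ......................................................................
230 ......................................................................
232 ......................................................................
234 ......................................................................
236 ......................................................................
238 ......................................................................
[300, 202] [[-1.30187215e+01  2.84217094e-14  1.05556510e+01]]
[319, 214] [[-4.72013996e+01  2.84217094e-14 -6.91081706e+00]]
[325, 217] [[-5.79974769e+01  2.84217094e-14 -1.08923444e+01]]
[330, 220] [[-6.70095825e+01  2.84217094e-14 -1.51897421e+01]]
```

>>> step_arm:
  steps:
    - [[0,0.02,0],0,40]
    - [[0,0.04,0],0,60]
    - [[0,0.04,0],0,70]
    - [[0,0.02,0],0,85]
    - [[0,0,0],0,85]
    - [[0,0,0],0,85]
    - [[0,0,0],0,85]
    - [[0,0,0],0,85]

```text
time: 30.65
ee_pos: [588.6, 82.7, 36.5]
tcp_rot: [3.142, -0.0, 3.14]
ft_force: [0.0, -0.0, -0.7]
opening: 85.2
finger_force: 0.0
```

```bash
cat > cup.py <<'E'
from h import *
import sys
o=robot.get_obs();print(o["ee_pos"],o["ft_force"])
for n in("scene","side"):
    im=robot.camera(n)[:,:,::-1];cv2.imwrite(f"pics/{sys.argv[1]}{n}.png",im)
    u=proj(n,[[661,89,40]])[0].astype(int);print(n,u)
    g=cv2.cvtColor(im,cv2.COLOR_BGR2GRAY);h=cv2.cvtColor(im,cv2.COLOR_BGR2HSV)
    for r in range(u[1]-40,u[1]+44,3):
        print(r,"".join("#" if g[r,x]<55 else "c" if (h[r,x,1]>90 and h[r,x,0]<25) else "b" if h[r,x,1]>90 else "+" if g[r,x]>150 else "-" if g[r,x]<100 else "." for x in range(u[0]-45,u[0]+45,2)))
E
python3 cup.py p1
```

```text
[588.63666895  82.74154343  36.54775611] [ 0.03596053 -0.02574097 -0.74577553]
scene [359 275]
235 -----####--####################.+####----....
238 -----###-############################----....
241 -----###########--#-##bb##b##########-----...
244 -----###########---###bbbb---####..--------..
247 ------#-####-#####--b#b---.+-#.#.+.+-------..
250 --------##.----####----.+.....+-.+...-------.
253 ---------#.-----####-+............+++-------.
256 ---------#.-----..#-..............-.+.-------
259 ----------.--....+...............---++-------
262 -----------....-.................----+.------
265 -------------.+----+.............----++------
268 --------------------+...........----+...+----
271 ----------------.cc--...........---+.+.......
274 ---------.+.--.cccc----..+...................
277 --------...+-cccccc-----...-.................
280 ----....++--ccccccc----...............++..+..
283 ..+.....+---ccccccc----......................
286 .........---ccccccc----......................
289 ....+....---cccccccc----..........c........cc
292 ..........--cccccccccc-..........c+.......ccc
295 .
[... 1109 characters left out ...]

273 ...........+.....+++++++.......##########----
276 -..............................##-#######----
279 -..............................##---####-----
282 --.........cc..................--c-####.-----
285 ---........cc..................--c.####.-.--.
288 ---.......ccc..................--c+####.-----
291 -.........cccc.................--c.####.#---.
294 -..........ccc.................-ccc..--+----+
297 ............ccc................cccc.-------..
300 ..............cc.............ccc...+.------..
303 ..................ccc..++++++..........+.....
306 ......................++++.##.+++++++........
309 .....................+++++##########...++++.+
312 ....................+++++-################+++
```

>>> step_arm:
  steps:
    - [[0,0,-0.05],0,85]
    - [[0,0,-0.15],0,85]
    - [[0,0,-0.18],0,85]
    - [[0,0,-0.18],0,85]
    - [[0,0,-0.18],0,85]
    - [[0,0,-0.18],0,85]
    - [[0,0,0],0,85]
    - [[0,0,0],0,85]

```text
time: 31.55
ee_pos: [589.0, 83.0, 269.1]
tcp_rot: [3.14, 0.004, 3.14]
ft_force: [1.1, -0.4, -1.5]
opening: 84.9
finger_force: 0.0
```

```bash
python3 - <<'E'
from h import *
im,ps,o=shot("w20");print(o["ee_pos"],o["tcp_rot"])
g=cv2.cvtColor(im,cv2.COLOR_BGR2GRAY);h=cv2.cvtColor(im,cv2.COLOR_BGR2HSV)
u0=proj("wrist",[[661,89,40]],ps)[0].astype(int);print(u0)
m=cv2.inRange(h,(5,90,80),(22,255,255));k=np.zeros_like(m);cv2.circle(k,tuple(int(v) for v in proj("wrist",[[661,89,6]],ps)[0]),75,255,-1);m&=k
c=np.argwhere(cv2.morphologyEx(m,2,np.ones((3,3))))[:,::-1]
w=ray("wrist",c,6,ps)[:,:2].astype(np.float32);print("coaster",cv2.minEnclosingCircle(w),len(c))
for r in range(u0[1]-110,u0[1]+90,6):
    print(r,"".join("#" if g[r,x]<55 else "c" if m[r,x] else "+" if g[r,x]>150 else "-" if g[r,x]<100 else "." for x in range(u0[0]-96,u0[0]+100,3)))
E
```

```text
[588.98418434  83.02399164 269.06475297] [3.13974374 0.00351255 3.13975516]
[321 275]
coaster ((659.9219360351562, 88.53384399414062), 54.24489212036133) 2374
165 ........-.-..+.++.-..+.+........+......++...++..++++.......++.....
171 ..+.++--...-.+.#####-.......+...+.........++++..+.++.++++.......-.
177 ++...+..-.---.-#######......++..........+.+.....+...+...+.......-.
183 ++...+..+.-.--..#######...+.+.+.+.......+.+.......+..+..+......---
189 ..+++..+......--.#######..+.........+.....+......++++.++.....+.-.-
195 +++++.+.+++.-----.-######-...+.++......+.+..........+.++++........
201 .+....++.......----.#######+.+...........+..++.....+..+.+++.+..-..
207 .+++....+.+...-..--.-#######.+....+....++....++..+................
213 .....++.+++++.+..-----#######cccccccc.....+..+++.++.....+++...++..
219 ...++.+++.........-----c######cccccccccccc.+........+++..+......+.
225 .+.+++.+++..+....---ccccc#######ccc..--...ccc....+.++..+.+....+.+.
231 .++..+.+...+...---cccccccc#######------------......+...+...+......
237 .+.++.++......---cccccccccc#######------------...........++...+.++
243 +++.+.+.++..--
[... 772 characters left out ...]
+..................+.+.......-.----------------.+............
315 .+.........................++......-.--------------+..............
321 .........+......+..+++...+...++...--------------.+................
327 .................+......+...+++.+++..-----..++..-------------.....
333 .............+...............++....+..--------------##-#-#-------.
339 ........++...+.........+...+.++....---------------###-..........+.
345 ..+.+......+..++.............+..-----------------##.............++
351 ..+......+........+++.........---------.--------#-...............+
357 .++......+.....+.............-------------------#.................
363 ..++................+........+.------------------...........++++++
```

```bash
python3 - <<'E'
from h import *
ps=campose("wrist")
print(ray("wrist",[[343.5,285],[297,285],[390,285]],81,ps));print(ray("wrist",[[276,172],[321,243]],56,ps))
E
```

```text
[[650.06869235 106.6448041   81.        ]
 [649.97155191  67.25690895  81.        ]
 [650.16583656 146.03423085  81.        ]]
[[558.03854266  50.01843064  56.        ]
 [620.72250269  87.8684933   56.        ]]
```

>>> step_arm:
  steps:
    - [[-0.046,-0.031,0],0,55]
    - [[0,0,0],-0.0645,55]
    - [[0,0,0],-0.0645,55]
    - [[0,0,0],-0.0645,55]
    - [[0,0,0],-0.0645,55]
    - [[0,0,0.18],0,55]
    - [[0,0,0.18],0,55]
    - [[0,0,0],0,55]
    - [[0,0,0],0,55]

```text
time: 32.5
ee_pos: [600.2, 74.3, 176.5]
tcp_rot: [-3.141, -0.003, -2.603]
ft_force: [0.8, -0.0, 1.5]
opening: 55.1
finger_force: 0.0
```

```bash
python3 - <<'E'
from h import *
im,ps,o=shot("w21");print(o["ee_pos"],o["tcp_rot"])
g=cv2.cvtColor(im,cv2.COLOR_BGR2GRAY);
for r in range(60,330,9):
    print(r,"".join("#" if g[r,x]<55 else "+" if g[r,x]>150 else "-" if g[r,x]<100 else "." for x in range(220,420,3)))
E
```

```text
[600.2063472   74.30427651 176.45689325] [-3.14057973e+00 -2.67594853e-03 -2.60318160e+00]
60 ...............................................+++.++++++++++++++++
69 ....-...........................................++++++++++++.++++++
78 .-............................-................++++++++++++++++++++
87 ...............................................++++++++++++++++++++
96 ...............................................++++++++++++++++++++
105 ...............................................++++++++++++++++++++
114 .............................................++++++++++++++++++++++
123 ............................................+++++++++++++++++++++++
132 ...........................................++++++++++++............
141 ...........++++........+.+..............++++++++++++++++..-........
150 ............+++.........+++++++++++++++++++++++++++++++..-.........
159 ............+++........++++.-#####-.+++++++++++++++++++++-.........
168 +...........+++.........+++-########+++++++++++++++++++++++++++++++
177 ++++++++.++.+++........++++-###--#-#+++++++++++++++++++++++++++++++
186 ++
[... 445 characters left out ...]
-..-........-########++.++++++++++++++++++++++++++++
249 ......-....--..-...........-########+++++.+++++++++++++++++++++++++
258 ....--..............-......-########-..++++++++++++++++++++++++++++
267 ...-.-.....-....-.----------########------.++.+++++++++++++++++++++
276 ........--........----------########---------++++++++++++++++++++++
285 ....-............-----------------------------.++++++++++++++++++++
294 +.-.....-.......-----..++++++++++....++++.------+++++++++++++++++++
303 .....###.-.....--++++++++++++++.............++.--+++++++-##-....+++
312 ....####-....-++...+++++++++.................--.++.+++++#####.-...#
321 ..-#####-++.+........++....................-------++++++######.....
```

>>> step_arm:
  steps:
    - [[0,0,0.18],0,55]
    - [[0,0,0.18],0,55]
    - [[0,0,0.12],0,55]
    - [[0,0,0],0,0]
    - [[0,0,0],0,0]
    - [[0,0,0],0,0]
    - [[0,0,0],0,0]
    - [[0,0,0],0,0]
    - [[0,0,-0.024],0,0]
    - [[0,0,0],0,0]
    - [[0.006,-0.025,0],0,0]
    - [[0.006,-0.025,0],0,0]
    - [[0.006,-0.025,0],0,0]
    - [[0,0,0],0,0]

```text
time: 33.95
ee_pos: [606.0, 55.7, 62.3]
tcp_rot: [-3.142, -0.001, -2.604]
ft_force: [0.6, 0.2, -1.3]
opening: 13.7
finger_force: 58.6
```

>>> step_arm:
  steps:
    - [[0,0,0.012],0,0]
    - [[0,0,0.008],0,0]
    - [[0,0,0],0,0]
    - [[0,0,0],0,0]

```text
time: 34.35
ee_pos: [606.2, 56.1, 61.0]
tcp_rot: [-3.139, 0.001, -2.602]
ft_force: [-9.1, -1.3, 14.7]
opening: 13.8
finger_force: 60.2
```

>>> step_arm:
  steps:
    - [[0,0,-0.008],0,0]
    - [[0,0,0],0,55]
    - [[0,0,0],0,55]
    - [[0,0,0],0,55]
    - [[0,0,0],0,55]
    - [[0,0,-0.1],0,55]
    - [[0,0,-0.18],0,55]
    - [[0,0,-0.18],0,55]
    - [[0,0,-0.18],0,55]
    - [[0,0,-0.18],0,55]
    - [[0,0,0],0,55]
    - [[0,0,0],0,55]

```text
time: 35.55
ee_pos: [606.3, 57.1, 265.8]
tcp_rot: [3.142, 0.003, -2.603]
ft_force: [-0.6, -0.5, -0.6]
opening: 54.8
finger_force: 0.0
```

```bash
python3 - <<'E'
from h import *
im,ps,o=shot("w22");print(o["ee_pos"],o["tcp_rot"])
g=cv2.cvtColor(im,cv2.COLOR_BGR2GRAY);h=cv2.cvtColor(im,cv2.COLOR_BGR2HSV)
m=cv2.inRange(h,(5,90,80),(22,255,255));k=np.zeros_like(m);cv2.circle(k,tuple(int(v) for v in proj("wrist",[[661,89,6]],ps)[0]),75,255,-1);m&=k
c=np.argwhere(cv2.morphologyEx(m,2,np.ones((3,3))))[:,::-1]
w=ray("wrist",c,6,ps)[:,:2].astype(np.float32);print("coaster",cv2.minEnclosingCircle(w),len(c))
u0=proj("wrist",[[661,89,81]],ps)[0].astype(int);print(u0)
for r in range(u0[1]-130,u0[1]+70,6):
    print(r,"".join("#" if g[r,x]<55 else "c" if m[r,x] else "+" if g[r,x]>150 else "-" if g[r,x]<100 else "." for x in range(u0[0]-96,u0[0]+100,3)))
E
```

```text
[606.29996948  57.12156167 265.79175726] [ 3.14158311e+00  2.77944266e-03 -2.60281035e+00]
coaster ((660.0177612304688, 88.08091735839844), 54.31483459472656) 2134
[314 286]
156 .++..+..+++.+++++.+........++.###-#-....++..+.+....++++.++++++.+++
162 ++..++..+++.+..++...........+.###-##+++..+...+....+++.+.+.+...++++
168 +++++.+.++.........+..--.-.+..###--#.++...+..++...+.+++..+++++++++
174 ...+++.+++.++++.+++.....-..+++##--##..++.+.+....++..++++++++..+++.
180 +....+....++.++.++++.....-.++.######...+++..++++..++.+++++++++++++
186 ++.+.+++++++.++.++++.----..+++####-#....+..+.++....+..+..+++.++++.
192 +++++.++++...++++++......-.++.######..++.++........++...+++.+++++.
198 .+++++.++.++..-..-...-.---.+..######.++.+..+++.+.+.++++++..++++.++
204 ....++.++..--..-..-...-.-----.######...+.+++.+.+.+..++.++..++++.+.
210 ...++.++..--...---..----cccccc######ccccc..+.....+..+...+++.+.+.++
216 ...++++.-.--------.--ccccccccc###-##cccccccc.+++++++....++++.+.+++
222 ..+..+.-.----.--.--ccccccccc--######-ccccccccc.+.....+++++..++++..
228 +++....-..--...--cccccccc-----######----.ccccccc.++.++++++.+++++++
234
[... 787 characters left out ...]
-###....+....+....------------------------+....+.+++###----.+
306 .----####++...++++++-------------------------.+....+....+###---.-.
312 -----####.......+..+++----------------------++.+..++..++.####-----
318 ----#####...+..+++....++.----------------.+...+..+.+.....#####----
324 ---######..++++......+....++...----..+++..+.........+.++.######---
330 --#######-....----.---.-------.......+...+.......+...+..-#######--
336 -########-+.-----------------------..+.......+.+..+.....-########-
342 #########-+..---------------------------...+..+.......++-#########
348 #########...+---------------------##-#-###-.........++..+#########
354 ########-......-.--------------###-.......-##-......+....-########
```

>>> step_arm:
  steps:
    - [[0,0,0],0.0642,85]
    - [[0,0,0],0.0642,85]
    - [[0,0,0],0.0642,85]
    - [[0,0,0],0.0642,85]
    - [[0.072,0.1446,-0.0366],0,85]
    - [[0.072,0.1446,-0.0366],0,85]
    - [[0.072,0.1446,-0.0366],0,85]
    - [[0.072,0.1446,-0.0366],0,85]
    - [[0.072,0.1446,-0.0366],0,85]
    - [[0.072,0.1446,-0.0366],0,85]
    - [[0.072,0.1446,-0.0366],0,85]
    - [[0,0,0],0,85]
    - [[0,0,0],0,85]

```text
time: 36.9
ee_pos: [479.1, 310.4, 326.9]
tcp_rot: [-3.14, -0.002, -3.139]
ft_force: [0.8, -0.6, 0.1]
opening: 85.3
finger_force: 0.0
```

```bash
python3 - <<'E'
from h import *
im,ps,o=shot("w23");print(o["ee_pos"],o["tcp_rot"],o["qpos"])
h=cv2.cvtColor(im,cv2.COLOR_BGR2HSV);g=h[...,2]
# brass tab
m=cv2.inRange(h,(12,110,110),(35,255,255));m[300:]=0
q=cv2.connectedComponentsWithStats(m);print("brass",[(np.round(c,1).tolist(),s[4],np.round(ray("wrist",c,62,ps)[0],1).tolist()) for c,s in zip(q[3][1:],q[2][1:]) if s[4]>15])
# dark blobs on the box: knob, fin
m=(g<60).astype(np.uint8)*255
x0=proj("wrist",[[538,380,80],[538,280,120]],ps);print("proj",x0)
q=cv2.connectedComponentsWithStats(m);print("dark",[(np.round(c,1).tolist(),list(map(int,s))) for c,s in zip(q[3][1:],q[2][1:]) if s[4]>60])
u=x0[0].astype(int)
for r in range(u[1]-60,u[1]+64,4):
    print(r,"".join("b" if (h[r,x,1]>110 and g[r,x]>100) else "#" if g[r,x]<40 else "=" if g[r,x]<90 else "-" if g[r,x]<140 else "." if g[r,x]<200 else " " for x in range(u[0]-80,u[0]+80,2)))
E
```

```text
[479.10577467 310.44905828 326.91715682] [-3.13973293e+00 -1.89470253e-03 -3.13883826e+00] [ 9.26094207e-01 -1.19533258e-02  1.75986702e-01 -3.96723464e-04
 -1.76136250e+00 -2.49420902e+00]
brass [([396.8, 284.9], np.int32(76), [574.4, 396.2, 62.0]), ([135.1, 295.3], np.int32(414), [587.4, 116.9, 62.0])]
proj [[386.19060188 258.30773479]
 [281.88931576 273.2835914 ]]
dark [([576.3, 208.5], [494, 182, 146, 51, 3949]), ([290.0, 188.7], [237, 185, 118, 9, 600]), ([272.6, 276.3], [263, 248, 20, 58, 964]), ([373.7, 270.5], [361, 258, 27, 26, 208]), ([75.4, 296.5], [46, 265, 59, 64, 1165]), ([318.9, 426.6], [0, 308, 640, 172, 52367])]
198                                                                   .-----.-------
202                          . ...................................... ....-.--.-----
206                                                                   --------------
210 -----                                                             --------------
214 ==---                                -     ..                     --------------
218 -----                             
[... 1471 characters left out ...]
   .----------------
290 ......                       .      .      .  b                -----------------
294 ......                                                         -----------------
298 .....................................                          ------------=----
302 ......                                                         -------=---------
306 ......                                            ............-------------===--
310 ......--.---.-----....---.-.--.----..---.---.---..----.---------======----------
314 ......-..------..-....-----.--.--...----.-.-----------..--------=#=====-=----=--
318 ------.------------.---...--------..-.-----.-------------===---==####=#====---==
```

>>> step_arm:
  steps:
    - [[-0.046,0.0735,0.127],0,85]
    - [[-0.046,0.0735,0.127],0,85]
    - [[-0.046,0.0735,0.127],0,85]
    - [[-0.046,0.0735,0.127],0,85]
    - [[0,0,0],0,85]
    - [[0,0,0],0,85]

```text
time: 37.55
ee_pos: [526.1, 381.8, 200.2]
tcp_rot: [-3.139, -0.002, 3.141]
ft_force: [1.0, -0.0, 1.7]
opening: 84.9
finger_force: 0.0
```

```bash
cat > k.py <<'E'
from h import *
import sys
im,ps,o=shot(sys.argv[1]);print(o["ee_pos"],o["tcp_rot"])
h=cv2.cvtColor(im,cv2.COLOR_BGR2HSV);g=h[...,2]
m=cv2.inRange(h,(12,110,100),(35,255,255));m[330:]=0
q=cv2.connectedComponentsWithStats(m);print("brass",[(np.round(c,1).tolist(),int(s[4]),np.round(ray("wrist",c,62,ps)[0],1).tolist()) for c,s in zip(q[3][1:],q[2][1:]) if s[4]>25])
for r in range(150,330,4):
    print(r,"".join("b" if (h[r,x,1]>110 and g[r,x]>100) else "#" if g[r,x]<34 else "=" if g[r,x]<60 else "~" if g[r,x]<95 else "-" if g[r,x]<140 else "." if g[r,x]<200 else " " for x in range(220,440,2)))
E
python3 k.py w24
```

```text
[526.13583917 381.7538821  200.16523077] [-3.13867048e+00 -1.56573790e-03  3.14094199e+00]
brass [([337.3, 295.3], 199, [574.2, 397.0, 62.0]), ([19.7, 317.8], 727, [592.4, 162.9, 62.0])]
150 ....--.--....--------~~~~~~~~~~~~~~~~~~~~~~~~~~~~~~~~~~~=~~~~~~~~~~~==~~~---------...----..----------..-------
154 ===================~======~===~~~~~~~~~~~~~~~~~~~~~~~~~~~~~~~~~~~~~~~~~----------------..--------..-----.-----
158 ~-------------------.--................................. .                             ...-..---...---------.-
162                                                                                         .---------.-.----...--
166                                                                                         .--------.--.-..------
170                                                                                     .  ..---.-.-.....----..---
174 .................................. .                                                   .....------....--------
178                                                                                        .-....-...-..----
[... 3561 characters left out ...]
~~~~~~~~--
306                                              ~                                       .~---~--~---~-~~~~~~~~~~-
310                                                                         ...........  .~~~~-~-~-~~~~--~~~~~~~==
314 ~~--------------------..............................                                 .~~~~~-~~~~~-~~~~~~~~~==#
318 ~-                                                                                   .~--~~~~~~~~~~~~~~~~~~==#
322 -                                                                                    --~~~~~~~-~~~~~~~~~~~~#=#
326                                                              . . ..................--~~~~~~~~~~~~-~~~-~~~-~###
```

```bash
python3 - <<'E'
from h import *
im=cv2.imread("pics/w24.png");ps=campose("wrist");g=cv2.cvtColor(im,cv2.COLOR_BGR2GRAY)
m=(g<95).astype(np.uint8);m[:224]=0;m[277:]=0;m[:,:276]=0;m[:,345:]=0
r,c=np.nonzero(m);
for rr in(240,246,252,258,262): 
    cc=np.nonzero(m[rr])[0];print(rr,cc.min(),cc.max(),ray("wrist",[[cc.min(),rr],[cc.max(),rr]],65,ps)[:,:2].round(1).tolist())
print("edges bar",ray("wrist",[[303,292],[319,292],[311,297]],90,ps).round(1).tolist())
s=(g>200).astype(np.uint8);s[:232]=0;s[268:]=0;s[:,:300]=0;s[:,:300]=0;s[:,322:]=0
r,c=np.nonzero(s);w=ray("wrist",np.c_[c,r],90,ps)[:,:2];print("stripe",len(r),w.mean(0),r.min(),r.max(),w.min(0),w.max(0));
v=np.linalg.svd(w-w.mean(0))[2][0];print(v)
e=ray("wrist",[[396,166],[396,306],[396,250]],55,ps);print("edge",e)
for rr in range(164,310,20): print(rr,[x for x in range(380,420) if g[rr,x]<200][:1])
t=ray("wrist",[[337.3,295.3]],62,ps)[0]
for k in([532,379],[535,380],[538,381]): print(k,np.hypot(*(t[:2]-k)),np.degrees(np.arctan2(t[1]-k[1],t[0]-k[0])))
E
```

```text
240 282 335 [[532.6, 358.9], [532.7, 395.4]]
246 280 337 [[537.0, 357.4], [537.0, 396.9]]
252 279 337 [[541.4, 356.6], [541.4, 396.9]]
258 280 337 [[545.8, 357.1], [545.9, 397.0]]
262 280 336 [[548.8, 357.0], [548.9, 396.4]]
edges bar [[560.2, 373.8, 90.0], [560.2, 384.3, 90.0], [563.8, 379.0, 90.0]]
stripe 148 [531.02632966 377.95122137] 237 262 [522.79020563 375.97178624] [539.40323671 379.84578447]
[ 0.99702353 -0.07709781]
edge [[483.31355772 436.53395848  55.        ]
 [588.08421918 442.65317096  55.        ]
 [543.42064606 440.04456002  55.        ]]
164 [395]
184 [394]
204 [393]
224 [393]
244 [392]
264 [392]
284 [391]
304 [390]
[532, 379] 47.749523627037846 23.21445251082928
[535, 380] 44.59902038741512 23.55295059303518
[538, 381] 41.45031040203552 23.942891048659416
```

>>> step_arm:
  steps:
    - [[0,0,0],-0.0697,85]
    - [[0,0,0],-0.0697,85]
    - [[0,0,0],-0.0697,85]
    - [[0,0,0],-0.0697,85]
    - [[0,0,0],-0.0697,85]
    - [[0,0,0],-0.0697,85]
    - [[0,0,0],-0.0697,85]
    - [[0,0,0],-0.0697,85]
    - [[0,0,0],-0.0697,85]
    - [[0,0,0],-0.0697,85]
    - [[0,0,0],-0.0697,85]
    - [[0,0,0],-0.0697,85]
    - [[0,0,0],-0.0697,85]
    - [[0,0,0],-0.0697,85]
    - [[0,0,0],-0.0697,85]
    - [[0,0,0],-0.0697,85]
    - [[0,0,0],-0.0697,85]
    - [[0,0,0],-0.0697,85]
    - [[0,0,0],-0.0697,85]
    - [[0,0,0],-0.0697,85]

```text
time: 39.6
ee_pos: [526.2, 382.7, 204.7]
tcp_rot: [-3.138, -0.002, -0.216]
ft_force: [-1.1, 0.2, -0.9]
opening: 85.1
finger_force: 0.0
```

>>> step_arm:
  steps:
    - [[0.02,0,0],-0.0697,50]
    - [[0,0,0],0,50]
    - [[0,0,0],0,50]

```text
time: 39.9
ee_pos: [530.8, 381.8, 203.4]
tcp_rot: [-3.14, -0.002, -0.08]
ft_force: [0.2, -0.5, 0.1]
opening: 50.1
finger_force: 0.0
```

```bash
python3 k.py w25; python3 -c "
from h import *;print(robot.get_obs()['qpos'])"
```

```text
[530.84935113 381.79001047 203.44878037] [-3.13950755e+00 -1.57704718e-03 -7.99438705e-02]
brass [([634.4, 24.9], 546, [640.7, 181.1, 62.0]), ([287.7, 164.1], 217, [575.0, 397.0, 62.0])]
150 ~-~~.                                ..         -.         ~                                             .....
154 ~~---                            b....~                                                                  .....
158 ~~---                          bbbbb...                              --                                  .....
162 ~--~~.                        bbbbbbb-...                                                                .....
166 ------                      .~ bbbbbbbb....                                                              .....
170 --~---                           bbbbb .                                                                 .....
174 ~--~~~.                           bb                                        -~                           .....
178 ~~--~~-                                                    ...........                                  
[... 3660 characters left out ...]
==~~-~~~--......-------...
310 ##~~~~~~~=######----------------------------------...--....----.---.-----..--.---======~-~~--~~====-----------
314 #~~~~~~~~#######-..-------.--------------.-------.----------...---..---...---.-.~=======~~~~~~~======~-.....--
318 ~~~~~~~~########--------------------.....-------------.--.----.-......--....----~##=#=#==~~~~~~~=======-.---..
322 ~~~~~~-#########..--.-...---------..-----...--.---.--..-------.....-----....--.-=###=#===~~~~~~~~=======------
326 ~~~~~~=#########----.---.--..--.----------------...---.-....-.----.------..-----=#==######~~~~~~~~=======-.--.
[ 9.29082613e-01  1.80292172e-01  1.54011175e-01  1.12356798e-04
 -1.54245732e+00  5.62390791e-01]
```

```bash
python3 - <<'E'
from h import *
ps=campose("wrist")
e=ray("wrist",[[323,253.5],[323,231]],90,ps);d=ray("wrist",[[292,212],[353,212],[322.5,181]],65,ps);print(e,d,d[:2].mean(0))
p=(e[0]-e[1])[:2];p/=np.hypot(*p);print("axis",e[0][:2]-21*p, np.degrees(np.arctan2(p[1],p[0])))
k=e[0][:2]-21*p
for k in(k,(k+[542.4,378.2])/2):
    t=np.array([574.6,397])-k;a=np.degrees(np.arctan2(t[1],t[0]));print(k,np.hypot(*t),a)
    print(dl([*k,100]))
E
```

```text
[[520.4823869  378.15900107  90.        ]
 [535.23532921 377.05736893  90.        ]] [[543.06035043 397.08622056  65.        ]
 [539.77264469 355.9444651   65.        ]
 [562.37563168 374.94084417  65.        ]] [541.41649756 376.51534283  65.        ]
axis [541.42408353 376.59524208] 175.72953334535416
[541.42408353 376.59524208] 38.94862743801097 31.593482106817298
[0.0439 0.0185 0.4122]
[541.91204176 377.39762104] 38.115034755591104 30.95035598912114
[0.0456 0.0151 0.4122]
```

>>> step_arm:
  steps:
    - [[0.045,0.017,0],0,45]
    - [[0,0,0.15],0,40]
    - [[0,0,0.15],0,40]
    - [[0,0,0.1],0,40]
    - [[0,0,0.066],0,40]
    - [[0,0,0],0,40]
    - [[0,0,0],0,40]

```text
time: 40.65
ee_pos: [542.1, 377.3, 86.5]
tcp_rot: [-3.141, -0.001, -0.076]
ft_force: [0.6, 0.5, 0.5]
opening: 40.2
finger_force: 0.0
```

>>> step_arm:
  steps:
    - [[0,0,0],0,0]
    - [[0,0,0],0,0]
    - [[0,0,0],0,0]
    - [[0,0,0],0,0]
    - [[0,0,0],0,0]
    - [[0,0,0],0,0]

```text
time: 41.25
ee_pos: [541.9, 376.7, 87.2]
tcp_rot: [-3.141, -0.002, -0.075]
ft_force: [-2.1, -4.3, 5.6]
opening: 11.7
finger_force: 61.0
```

>>> step_arm:
  steps:
    - [[0,0,0],0.06,0]
    - [[0,0,0],0.06,0]
    - [[0,0,0],0.06,0]
    - [[0,0,0],0.06,0]
    - [[0,0,0],0.06,0]
    - [[0,0,0],0.06,0]
    - [[0,0,0],0.06,0]
    - [[0,0,0],0.06,0]
    - [[0,0,0],0.06,0]
    - [[0,0,0],0.06,0]
    - [[0,0,0],0,0]

```text
time: 42.35
ee_pos: [542.5, 377.2, 87.2]
tcp_rot: [-3.138, 0.001, -1.333]
ft_force: [1.6, -2.7, 7.1]
opening: 11.6
finger_force: 60.9
```

>>> step_arm:
  steps:
    - [[0,0,0],0.06,0]
    - [[0,0,0],0.06,0]
    - [[0,0,0],0.06,0]
    - [[0,0,0],0.06,0]
    - [[0,0,0],0.06,0]
    - [[0,0,0],0.06,0]
    - [[0,0,0],0.06,0]
    - [[0,0,0],0.06,0]
    - [[0,0,0],0.06,0]
    - [[0,0,0],0.06,0]
    - [[0,0,0],0,0]
    - [[0,0,0],0,0]

```text
time: 43.55
ee_pos: [543.2, 376.8, 87.2]
tcp_rot: [-3.14, 0.004, -2.585]
ft_force: [5.1, -3.5, 4.8]
opening: 12.0
finger_force: 60.8
```

>>> step_arm:
  steps:
    - [[0,0,0],0,40]
    - [[0,0,0],0,40]
    - [[0,0,0],0,40]
    - [[0,0,-0.12],0,40]
    - [[0,0,-0.18],0,40]
    - [[0,0,-0.17],0,40]
    - [[0,0,0],0,40]
    - [[0,0,0],0,40]

```text
time: 44.35
ee_pos: [541.4, 377.8, 203.9]
tcp_rot: [3.14, 0.002, -2.587]
ft_force: [0.2, -0.4, -0.4]
opening: 39.9
finger_force: 0.0
```

```bash
python3 k.py w26 | head -38; python3 -c "
from h import *;print(robot.get_obs()['qpos'])"
```

```text
[541.39950133 377.84956524 203.94768865] [ 3.13997925e+00  2.40919886e-03 -2.58735938e+00]
brass [([312.5, 279.4], 161, [574.4, 396.7, 62.0])]
150 -------...........                                                        ..~~-............--........--.---...
154 --------...........                                                           .-~--................---..-...-.
158 ------~...........                                                               .-~~-...........-..-.---...-.
162 -----~...............                                                               .-~~-.....-......-....----
166 -----...............                                                                   ..-~-...............-.-
170 ---~.................                                         ..                           .-~-...........---.
174 --~.................                                         .-                               .----...........
178 -~..................                                                                             ..-..........
182 -    ................            
[... 2581 characters left out ...]
--------------------------
274 .----..                .-.     ~          ..bbbbb           .-                --------------------------------
278 ....-..-...               ...            ~..bbbbb  ~                        .-------------------------~-------
282 ........--.....               .-.        -  bbbbb  -                       ------------------~-------~--------
286 ..........--.-.....               .-.       bbbbb                         ---------~~------~-------~~---------
290 ..--.--.....--....--...               .-                                .~------------------------~~~---------
[ 9.11148374e-01  1.97914074e-01  1.72576248e-01 -1.10471822e-03
 -1.54576921e+00 -1.92790172e+00]
```

```bash
python3 - <<'E'
from h import *
im=cv2.imread("pics/w26.png");ps=campose("wrist");g=cv2.cvtColor(im,cv2.COLOR_BGR2GRAY);h=cv2.cvtColor(im,cv2.COLOR_BGR2HSV)
for r in(248,254,260,266):
    d=np.nonzero(g[r,300:335]>150)[0]+300; b=np.nonzero(g[r,295:345]<80)[0]+295;print(r,d.min(),d.max(),b.min(),b.max())
for r in(215,222,228,234): b=np.nonzero(g[r,270:370]<95)[0]+270;print(r,b.min(),b.max(),(b.min()+b.max())/2, ray("wrist",[[(b.min()+b.max())/2,r]],65,ps))
s,t=ray("wrist",[[314.5,258]],90,ps)[0],ray("wrist",[[312.5,279.4]],62,ps)[0];print(s,t)
E
```

```text
248 310 334 295 332
254 300 334 302 322
260 300 334 303 321
266 300 334 303 321
215 285 339 312.0 [[531.88034435 369.97341397  65.        ]]
222 284 341 312.5 [[535.86795074 372.82090228  65.        ]]
228 283 342 312.5 [[539.47355791 375.03703009  65.        ]]
234 284 340 312.0 [[543.29253262 376.98194683  65.        ]]
[549.5023585  382.90260828  90.        ] [572.86977739 395.53731542  62.        ]
```

>>> step_arm:
  steps:
    - [[0,0,-0.05],0.066,50]
    - [[0,0,-0.05],0.066,50]
    - [[0,0,-0.05],0.066,50]
    - [[0,0,0],0.066,50]
    - [[0,-0.15,0],0,50]
    - [[0,-0.15,0],0,50]
    - [[0.02,-0.13,0],0,50]
    - [[0,0,0],0,50]
    - [[0,0,0],0,50]

```text
time: 45.3
ee_pos: [536.1, 269.0, 238.9]
tcp_rot: [-3.141, -0.002, 3.141]
ft_force: [0.5, 0.1, -0.1]
opening: 50.3
finger_force: 0.0
```

```bash
python3 - <<'E'
from h import *
im,ps,o=shot("w27");print(o["ee_pos"],o["tcp_rot"])
g=cv2.cvtColor(im,cv2.COLOR_BGR2GRAY)
u=proj("wrist",[[540,275,125]],ps)[0].astype(int);print(u)
for r in range(max(u[1]-70,0),u[1]+60,5):
    print(r,"".join("#" if g[r,x]<34 else "=" if g[r,x]<60 else "~" if g[r,x]<95 else "-" if g[r,x]<140 else "." if g[r,x]<200 else " " for x in range(max(0,u[0]-130),min(u[0]+150,640),3)))
m=(g<60).astype(np.uint8)*255;m[295:]=0
for q in rects(m,"wrist",125,ps,150): print(q)
E
```

```text
[536.07630528 269.04775024 238.86056301] [-3.14091981e+00 -1.58800364e-03  3.14132844e+00]
[325 248]
178 --.--.-~~~~~-~~~-....-.......................................                                 
183 -------~~~-~-~~--....-.......................................                                 
188 -...--.-~-~~~~~~-............................................                                 
193 .-----.~~~~~~~~~~............................................                                 
198 --------~~~~~~~~--...........................................              .........-~~~-.    
203 ~~-~~~~~~-~~~~~~~-...........................................            .......-~~~~~~~~~~~. 
208 ~~~~~~~-~~~~~~~~~-..............-------~~~~~-................           .......~~~~~~~~~~~~~~~
213 ~~~~~~~~~~~~~~~---.............-------=======................            .....~~~~~~~~~~~~~~~~
218 ~~~~~~~-~~~~~~~~~-....-........-------=======................             ...~~~~~~~~~~~~~~~~~
223 ~~~~-~--~~~~~~~~~-....-.........------=======-...............              ..~~~~~~~~~~~~~~~~~
228 -----
[... 1013 characters left out ...]
..........-#====#=...............                 ................
283 .-.--..-..----------.---...............###=#==...............                                 
288 .--------.-------....   ...............-=~~~-................                                 
293 ----.---..-.-------.    .....................................                  ...............
298 -------.----~~~~=##.........................................---==~~~---.--..--...--.-..---....
303 --.---.-...~~~~~###.----....................................--====~~~~---.-......---...-------
([556.0, 94.4, 45.2, 15.9, 30.2], [42, 268])
([540.9, 271.1, 52.8, 13.4, 1.6], [319, 247])
([490.8, 448.8, 25.2, 10.3, -78.9], [624, 165])
```

>>> step_arm:
  steps:
    - [[-0.019,0.008,0.12],0,40]
    - [[0,0,0.15],0,40]
    - [[0,0,0.12],0,40]
    - [[0,0,0.085],0,40]
    - [[0,0,0],0,40]
    - [[0,0,0],0,0]
    - [[0,0,0],0,0]
    - [[0,0,0],0,0]
    - [[0,0,0],0,0]
    - [[0,0,0],0,0]
    - [[0,0,0],0,0]

```text
time: 46.45
ee_pos: [541.6, 272.2, 122.9]
tcp_rot: [3.14, 0.002, -3.141]
ft_force: [-1.4, 1.0, 6.1]
opening: 12.6
finger_force: 60.9
```

>>> step_arm:
  steps:
    - [[0,0.03,0],0,0]
    - [[0,0.04,0],0,0]
    - [[0,0.04,0],0,0]
    - [[0,0.04,0],0,0]
    - [[0,0.04,0],0,0]
    - [[0,0.04,0],0,0]
    - [[0,0.04,0],0,0]
    - [[0,0.04,0],0,0]
    - [[0,0.04,0],0,0]
    - [[0,0.03,0],0,0]
    - [[0,0,0],0,0]
    - [[0,0,0],0,0]

```text
time: 47.65
ee_pos: [539.3, 367.8, 122.9]
tcp_rot: [3.14, -0.002, -3.139]
ft_force: [-12.8, 1.9, 10.8]
opening: 12.7
finger_force: 61.3
```

>>> step_arm:
  steps:
    - [[0.008,0.02,0],0,0]
    - [[0,0.02,0],0,0]
    - [[0,0,0],0,0]

```text
time: 47.95
ee_pos: [538.9, 376.4, 122.9]
tcp_rot: [-3.141, 0.0, -3.141]
ft_force: [-4.3, -1.8, 7.6]
opening: 12.5
finger_force: 61.3
```

>>> step_arm:
  steps:
    - [[0,0.01,0],0,0]
    - [[0,0,0],0,0]

```text
time: 48.15
ee_pos: [539.0, 376.6, 122.9]
tcp_rot: [-3.137, -0.001, 3.141]
ft_force: [-6.1, -10.2, 10.5]
opening: 12.9
finger_force: 61.9
```

>>> step_arm:
  steps:
    - [[0,0.012,0],0,0]
    - [[0,0,0],0,0]

```text
time: 48.35
ee_pos: [539.0, 376.8, 122.8]
tcp_rot: [-3.131, -0.003, 3.14]
ft_force: [-8.9, -19.0, 12.3]
opening: 12.3
finger_force: 62.8
```

>>> step_arm:
  steps:
    - [[0,0.012,0],0,0]
    - [[0,0,0],0,0]

```text
time: 48.55
ee_pos: [539.0, 377.0, 122.8]
tcp_rot: [-3.126, -0.004, 3.139]
ft_force: [-8.8, -28.8, 14.0]
opening: 12.7
finger_force: 63.9
```

>>> step_arm:
  steps:
    - [[0,-0.028,0],0,0]
    - [[0,0,0],0,40]
    - [[0,0,0],0,40]
    - [[0,0,0],0,40]
    - [[0,0,-0.12],0,40]
    - [[0,0,-0.18],0,40]
    - [[0,0,-0.18],0,40]
    - [[0,0,-0.06],0,40]
    - [[0,0,0],0,40]
    - [[0,0,0],0,40]

```text
time: 49.55
ee_pos: [538.9, 378.4, 255.2]
tcp_rot: [-3.141, -0.001, -3.141]
ft_force: [-0.6, 0.2, -0.7]
opening: 39.7
finger_force: 0.0
```

```bash
python3 - <<'E'
from h import *
im,ps,o=shot("w28");print(o["ee_pos"],o["tcp_rot"],o["opening"],o["ft_force"])
g=cv2.cvtColor(im,cv2.COLOR_BGR2GRAY)
m=(g<60).astype(np.uint8)*255;m[295:]=0
for q in rects(m,"wrist",125,ps,150): print(q)
# balls / cup / bystanders by the scene camera
for n in("scene","side"):
    a=robot.camera(n)[:,:,::-1];b=cv2.imread(f"pics/{n}0.png");cv2.imwrite(f"pics/end_{n}.png",a)
    d=(cv2.absdiff(a,b).max(2)>35).astype(np.uint8)
    q=cv2.connectedComponentsWithStats(d);print(n,[list(map(int,s)) for s in q[2][1:] if s[4]>60])
    r=(slice(205,275),slice(145,225)) if n=="scene" else (slice(150,200),slice(330,400))
    w=(cv2.cvtColor(a,cv2.COLOR_BGR2GRAY)[r]>165).astype(np.uint8);q=cv2.connectedComponentsWithStats(w);print("white in bowl",[list(map(int,s)) for s in q[2][1:] if s[4]>6])
E
```

```text
[538.90399777 378.44118482 255.18171296] [-3.14138345e+00 -1.29683609e-03 -3.14131099e+00] 39.742393064201345 [-0.55998564  0.24312433 -0.67902649]
([538.4, 375.6, 51.7, 13.3, 1.5], [311, 232])
([493.6, 206.2, 51.0, 14.4, -63.1], [45, 166])
([486.2, 525.0, 111.2, 15.6, -78.6], [560, 151])
scene [[23, 0, 95, 126, 5085], [97, 0, 91, 25, 940], [304, 0, 10, 45, 250], [466, 0, 99, 171, 7979], [354, 27, 6, 27, 86], [322, 67, 37, 69, 1125], [268, 71, 17, 31, 248], [226, 103, 58, 47, 551], [10, 136, 214, 107, 5209], [294, 142, 36, 13, 167], [249, 151, 148, 153, 7280], [212, 168, 34, 9, 140], [389, 195, 18, 13, 93], [399, 202, 94, 47, 2232], [295, 223, 14, 29, 147], [176, 237, 13, 15, 103], [161, 239, 15, 13, 103], [260, 252, 52, 50, 1420]]
white in bowl [[61, 0, 19, 16, 159], [42, 21, 38, 49, 481], [24, 28, 9, 7, 49], [32, 32, 11, 13, 95], [49, 32, 4, 11, 11], [17, 34, 8, 7, 46], [22, 41, 9, 6, 39]]
side [[153, 0, 487, 433, 68936], [593, 215, 33, 46, 858], [504, 232, 23, 23, 260], [612, 285, 14, 23, 116]]
white in bowl [[25, 22, 7, 4, 25], [41, 24, 7, 3, 18], [0, 32, 14, 18, 107], [56, 32, 14, 18, 127]]
```

```bash
python3 -c "
from plant import robot
print(robot.finish_job())"
```

```text
the job is handed in; nothing more can be done
None
```

I handed the job in at about 50 s, but the hand-in gave no verdict: by my measurements the three bars and five balls are in the bowl, the empty cup is upright near the coaster's centre, the knob is on the mark, and the lock is against its stop after about 105 mm of measured travel (102 needed).

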